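Load the gearbox kit carrier

TASK

Load the blue kit carrier for the next gearbox: press every green arbor down into a clip place of its own until both clips snap over it and it is fully home, and slide every wound spring up off its spindle and stand it upright on the floor of the carrier's tray. There may be three or four arbors and two or three springs; leave the gear, the gaskets and the brass bush where they are.

Things in the scene. Friction and masses are not known exactly. Their poses are not given: they have to be found in the camera images.
- carrier: Fixed blue steel kit carrier. Origin at table height under the middle of its clip plate, z up. Plate 150 (x) by 270 (y) by 12 mm thick, with four clip places side by side, 66 mm apart along y. Each place has two greased spring clips, at x = -37 and +37 mm, each 14 mm long in x; the 60 mm between them is free down to the plate, for boss and fingers. The open tray adjoins on the +x side.
- tray (a point): Centre of the inner floor of the carrier's tray, 5 mm above the table; axes as the carrier's. Inside 85 mm (x) by 260 mm (y); walls 5 mm thick, 22 mm high above the table. (122.5, 0, 5) mm from the carrier's origin.
- slot0 (a point): Clip place 0, carrier y = -99 mm: the centre of a fully seated arbor, lying along x, 40 mm above the table; axes as the carrier's. Sprung jaws with a flared mouth 30 mm wide, top 72 mm above the table. Lips at 48 mm leave a 10 mm gap; pushing the 16 mm rod straight down with about 10 to 20 N snaps it past them onto a rigid saddle 32 mm up. Resting unsnapped on the lips it is 16 mm too high.
- slot1 (a point): Clip place 1, carrier y = -33 mm: the centre of a fully seated arbor, lying along x, 40 mm above the table; axes as the carrier's. Sprung jaws with a flared mouth 30 mm wide, top 72 mm above the table. Lips at 48 mm leave a 10 mm gap; pushing the 16 mm rod straight down with about 10 to 20 N snaps it past them onto a rigid saddle 32 mm up. Resting unsnapped on the lips it is 16 mm too high.
- slot2 (a point): Clip place 2, carrier y = 33 mm: the centre of a fully seated arbor, lying along x, 40 mm above the table; axes as the carrier's. Sprung jaws with a flared mouth 30 mm wide, top 72 mm above the table. Lips at 48 mm leave a 10 mm gap; pushing the 16 mm rod straight down with about 10 to 20 N snaps it past them onto a rigid saddle 32 mm up. Resting unsnapped on the lips it is 16 mm too high.
- slot3 (a point): Clip place 3, carrier y = 99 mm: the centre of a fully seated arbor, lying along x, 40 mm above the table; axes as the carrier's. Sprung jaws with a flared mouth 30 mm wide, top 72 mm above the table. Lips at 48 mm leave a 10 mm gap; pushing the 16 mm rod straight down with about 10 to 20 N snaps it past them onto a rigid saddle 32 mm up. Resting unsnapped on the lips it is 16 mm too high.
- arbor0: Steel arbor, 130 mm long, origin at its centre, its length along its own x: round 16 mm rod with, in the middle, a green square boss 24 by 24 mm and 36 mm long. It lies loose on the table on a flat of the boss, its axis 12 mm up; about 0.16 kg. May be absent. Any arbor fits any clip place, either way round and on any flat.
- arbor1: Steel arbor, 130 mm long, origin at its centre, its length along its own x: round 16 mm rod with, in the middle, a green square boss 24 by 24 mm and 36 mm long. It lies loose on the table on a flat of the boss, its axis 12 mm up; about 0.16 kg. May be absent. Any arbor fits any clip place, either way round and on any flat.
- arbor2: Steel arbor, 130 mm long, origin at its centre, its length along its own x: round 16 mm rod with, in the middle, a green square boss 24 by 24 mm and 36 mm long. It lies loose on the table on a flat of the boss, its axis 12 mm up; about 0.16 kg. May be absent. Any arbor fits any clip place, either way round and on any flat.
- arbor3: Steel arbor, 130 mm long, origin at its centre, its length along its own x: round 16 mm rod with, in the middle, a green square boss 24 by 24 mm and 36 mm long. It lies loose on the table on a flat of the boss, its axis 12 mm up; about 0.16 kg. May be absent. Any arbor fits any clip place, either way round and on any flat.
- spindle0: Fixed upright spindle: grey foot 72 mm across and 12 mm thick, steel post 16 mm across with its tip 70 mm above the table. Origin on the post's axis at the table top. It stands there whether or not it carries a spring.
- spring0: Stiff wound copper-coloured coil spring, handled as a solid ring: 41 mm outside, 31 mm inside, 40 mm tall, 70 g; origin at the centre of its underside, z along its axis. Starts round a spindle's post, standing on the foot (12 mm up), with 18 mm of post above it. May be absent.
- spindle1: Fixed upright spindle: grey foot 72 mm across and 12 mm thick, steel post 16 mm across with its tip 70 mm above the table. Origin on the post's axis at the table top. It stands there whether or not it carries a spring.
- spring1: Stiff wound copper-coloured coil spring, handled as a solid ring: 41 mm outside, 31 mm inside, 40 mm tall, 70 g; origin at the centre of its underside, z along its axis. Starts round a spindle's post, standing on the foot (12 mm up), with 18 mm of post above it. May be absent.
- spindle2: Fixed upright spindle: grey foot 72 mm across and 12 mm thick, steel post 16 mm across with its tip 70 mm above the table. Origin on the post's axis at the table top. It stands there whether or not it carries a spring.
- spring2: Stiff wound copper-coloured coil spring, handled as a solid ring: 41 mm outside, 31 mm inside, 40 mm tall, 70 g; origin at the centre of its underside, z along its axis. Starts round a spindle's post, standing on the foot (12 mm up), with 18 mm of post above it. May be absent.
- gear: Bystander: greasy steel countershaft gear lying flat, about 98 mm across, 40 mm high; origin under its centre.
- gasket0: Bystander: flat copper gasket ring, 48 mm across, 4 mm thick.
- gasket1: Bystander: flat copper gasket ring, 48 mm across, 4 mm thick.
- bush: Bystander: brass pilot bush standing on end, 34 mm across, 32 mm high.
Mind the look-alikes: they are no part of the job. What is shaped like the arbor2 but brown or pink is not meant.

How it is judged:
At the end, for the whole second after the job is handed in: Every arbor present is in a clip place: within 4 mm sideways, 18 mm lengthwise, at most 3 mm above seated height, parallel within 0.08 rad. Every spring present stands (within 0.12 rad) in the tray, underside within 5 mm of its floor. All at rest (((z of arbor0 in the frame of slot0 between -0.004 and 0.003 m and y of arbor0 in the frame of slot0 between -0.004 and 0.004 m and x of arbor0 in the frame of slot0 between -0.018 and 0.018 m and angle between the x axis of arbor0 and the x axis of slot0, either way round below 0.08 rad) or (z of arbor0 in the frame of slot1 between -0.004 and 0.003 m and y of arbor0 in the frame of slot1 between -0.004 and 0.004 m and x of arbor0 in the frame of slot1 between -0.018 and 0.018 m and angle between the x axis of arbor0 and the x axis of slot1, either way round below 0.08 rad) or (z of arbor0 in the frame of slot2 between -0.004 and 0.003 m and y of arbor0 in the frame of slot2 between -0.004 and 0.004 m and x of arbor0 in the frame of slot2 between -0.018 and 0.018 m and angle between the x axis of arbor0 and the x axis of slot2, either way round below 0.08 rad) or (z of arbor0 in the frame of slot3 between -0.004 and 0.003 m and y of arbor0 in the frame of slot3 between -0.004 and 0.004 m and x of arbor0 in the frame of slot3 between -0.018 and 0.018 m and angle between the x axis of arbor0 and the x axis of slot3, either way round below 0.08 rad)) and linear speed of each of arbor0, arbor1, arbor2, arbor3, spring0, spring1, spring2 below 0.03 m/s and ((z of arbor1 in the frame of slot0 between -0.004 and 0.003 m and y of arbor1 in the frame of slot0 between -0.004 and 0.004 m and x of arbor1 in the frame of slot0 between -0.018 and 0.018 m and angle between the x axis of arbor1 and the x axis of slot0, either way round below 0.08 rad) or (z of arbor1 in the frame of slot1 between -0.004 and 0.003 m and y of arbor1 in the frame of slot1 between -0.004 and 0.004 m and x of arbor1 in the frame of slot1 between -0.018 and 0.018 m and angle between the x axis of arbor1 and the x axis of slot1, either way round below 0.08 rad) or (z of arbor1 in the frame of slot2 between -0.004 and 0.003 m and y of arbor1 in the frame of slot2 between -0.004 and 0.004 m and x of arbor1 in the frame of slot2 between -0.018 and 0.018 m and angle between the x axis of arbor1 and the x axis of slot2, either way round below 0.08 rad) or (z of arbor1 in the frame of slot3 between -0.004 and 0.003 m and y of arbor1 in the frame of slot3 between -0.004 and 0.004 m and x of arbor1 in the frame of slot3 between -0.018 and 0.018 m and angle between the x axis of arbor1 and the x axis of slot3, either way round below 0.08 rad)) and ((z of arbor2 in the frame of slot0 between -0.004 and 0.003 m and y of arbor2 in the frame of slot0 between -0.004 and 0.004 m and x of arbor2 in the frame of slot0 between -0.018 and 0.018 m and angle between the x axis of arbor2 and the x axis of slot0, either way round below 0.08 rad) or (z of arbor2 in the frame of slot1 between -0.004 and 0.003 m and y of arbor2 in the frame of slot1 between -0.004 and 0.004 m and x of arbor2 in the frame of slot1 between -0.018 and 0.018 m and angle between the x axis of arbor2 and the x axis of slot1, either way round below 0.08 rad) or (z of arbor2 in the frame of slot2 between -0.004 and 0.003 m and y of arbor2 in the frame of slot2 between -0.004 and 0.004 m and x of arbor2 in the frame of slot2 between -0.018 and 0.018 m and angle between the x axis of arbor2 and the x axis of slot2, either way round below 0.08 rad) or (z of arbor2 in the frame of slot3 between -0.004 and 0.003 m and y of arbor2 in the frame of slot3 between -0.004 and 0.004 m and x of arbor2 in the frame of slot3 between -0.018 and 0.018 m and angle between the x axis of arbor2 and the x axis of slot3, either way round below 0.08 rad)) and ((z of arbor3 in the frame of slot0 between -0.004 and 0.003 m and y of arbor3 in the frame of slot0 between -0.004 and 0.004 m and x of arbor3 in the frame of slot0 between -0.018 and 0.018 m and angle between the x axis of arbor3 and the x axis of slot0, either way round below 0.08 rad) or (z of arbor3 in the frame of slot1 between -0.004 and 0.003 m and y of arbor3 in the frame of slot1 between -0.004 and 0.004 m and x of arbor3 in the frame of slot1 between -0.018 and 0.018 m and angle between the x axis of arbor3 and the x axis of slot1, either way round below 0.08 rad) or (z of arbor3 in the frame of slot2 between -0.004 and 0.003 m and y of arbor3 in the frame of slot2 between -0.004 and 0.004 m and x of arbor3 in the frame of slot2 between -0.018 and 0.018 m and angle between the x axis of arbor3 and the x axis of slot2, either way round below 0.08 rad) or (z of arbor3 in the frame of slot3 between -0.004 and 0.003 m and y of arbor3 in the frame of slot3 between -0.004 and 0.004 m and x of arbor3 in the frame of slot3 between -0.018 and 0.018 m and angle between the x axis of arbor3 and the x axis of slot3, either way round below 0.08 rad)) and x of spring0 in the frame of tray between -0.03 and 0.03 m and y of spring0 in the frame of tray between -0.118 and 0.118 m and z of each of spring0, spring1, spring2 in the frame of tray below 0.005 m and angle between each of spring0, spring1, spring2's own z axis and vertical below 0.12 rad and x of spring1 in the frame of tray between -0.03 and 0.03 m and y of spring1 in the frame of tray between -0.118 and 0.118 m and x of spring2 in the frame of tray between -0.03 and 0.03 m and y of spring2 in the frame of tray between -0.118 and 0.118 m); the robot touches nothing.
It fails at once if the gear is shifted more than 30 mm (distance of gear from where it was at the start of the episode above 0.03 m).
It fails at once if the first gasket is shifted more than 30 mm (distance of gasket0 from where it was at the start of the episode above 0.03 m).
It fails at once if the second gasket is shifted more than 30 mm (distance of gasket1 from where it was at the start of the episode above 0.03 m).
It fails at once if the brass bush is shifted more than 30 mm (distance of bush from where it was at the start of the episode above 0.03 m).
Of arbor0, arbor1, arbor2, arbor3 only 3 to 4 are there at a start; the rules pass over those that are not, and their reading is None.
Of spring0, spring1, spring2 only 2 to 3 are there at a start; the rules pass over those that are not, and their reading is None.
At some moment in a run one of arbor0, arbor1, arbor2, arbor3 may be knocked a few centimetres aside while the robot is not near it.
It also fails if it takes over 210 s, if anything falls off the work surface, if the arm or the gripper's body presses on something with over 40 N, if the wrist force passes 120 N, or if a joint passes its speed limit or range.

ROBOT

A 7-joint arm with a two-finger parallel gripper is mounted at the origin on the work surface. World frame = base frame: x ahead of the robot, y to its left, z up, the work surface at z = 0. Lengths are in m, angles in rad, forces in N, time in s.
With the tool pointing down it reaches from about 0.4 to 0.85 m from the base axis. Payload 10.4 kg.
Tool frame: the origin (TCP) lies between the finger pads; the fingertips stand 25 mm ahead of it and the grasp point (between the pads) lies 6 mm ahead of it; x points along the fingers, y is the direction in which the jaws open and shut, and the axes are right-handed (so a half turn about x gives the same grasp; the last joint's range is limited). The gripper opens to 87 mm and grips with 3 to 60 N. Pads are 19 mm wide; open, the fingers measure 117 mm over their backs; the gripper's body (75 mm by 190 mm) begins 51 mm behind the grasp point.
Start: joints at [1.285, 0.332, -0.065, 1.46, 0.022, 1.35, -0.088], TCP at [0.162, -0.604, 0.248] pointing down, gripper open.
Joint ranges: [-2.6, 2.6], [-0.5, 2.12], [-1.47, 1.34], [0.16, 2.42], [-1.27, 4.41], [0.06, 2.06], [-2.6, 2.6]. Speed limits (rad/s): [2.22, 2.22, 2.79, 2.79, 3.14, 3.14, 3.14].

INTERFACE

Orientations are given as a unit quaternion [x, y, z, w].
In Python, from bench import r gives the robot as it stands.
- The arm moves only by the shell command python3 -m pendant 'ROWS' [FORCE]. ROWS is JSON, a list of rows, each an object with "translation": the shift along the world's x, y, z in cm, a list of three; "angular": the turn, a rotation vector about the world's x, y, z in degrees, a list of three; "hand": the opening, from -1 (shut) to 1 (fully open). In form: [{"translation": [dx, dy, dz], "angular": [wx, wy, wz], "hand": hand}, ...]. A call has 1 to 20 rows; each row shifts and turns the commanded pose from where the row before left it; what a row does not reach is not made up. A row lasts 1/10 s, in which the tool goes at most 50 mm and 8.59 degrees, less where a joint would pass 70% of its speed; a pose out of reach is approached as far as the arm can. A call is refused whole if a number of a shift passes 5 or a number of a turn 8.59, either way. A call with a gripper value outside its range is refused whole. The fingers move at their own pace and stop on an object; FORCE is the grip in N (left out, the last holds). Time passes only in rows, so rows that do not move let the fingers close. It gives the time, the measured TCP pose, the force and the opening at its end, in the units of the state.
- r.read_state(): the state, without advancing time (a new reading comes with each control period).
- r.camera(name): name is "scene" or "top" or "wrist"; returns the picture (480x640x3 uint8, red, green, blue); there is no depth.
- r.camera_info(name): a dict with "fx", "fy", "cx", "cy" (pixels), "distortion" ([k1, k2, p1, p2, k3] as OpenCV has them; the pictures are not rectified), "rvec" (rotation vector, rad) and "tvec" (3), from world to camera coordinates, as OpenCV has them; the wrist camera has in their place "mount" (4x4, takes a point from camera to tool coordinates, whose origin is the TCP and whose axes are the tool frame's). Camera axes: x right, y down, z forward; pixel columns grow to the right and rows downward; lengths in m; the calibration is good to about 2 mm. A picture is of the moment at which its call begins: read the wrist's pose just before it. camera_info takes no time and is no camera call.
- r.close_job(): hands the job in, once; it reports no verdict.
Trained networks look in the newest picture that a camera, given by its name, has taken for a name from the list of things; names that differ only in an ending like _2 or _b are one class to them, and where a whole thing is asked for, a point or a joint stands for the part that bears it (a point fixed in the world has none). Each returns a list of dicts, best first, with "confidence" (0 to 1); they miss things now and then, are a little off and sometimes report something else, mostly with a low value. They report only what shows in the picture. A call takes as long as a camera call. They do not tell look-alikes from the thing itself.
- r.find_in(camera, name): "point" ([row, column] in pixels, amid what is visible of it).
- r.mark_of(camera, name): "point" ([row, column] in pixels: a listed point, or the origin of a listed thing).
The state is a dict: "time": time; "joint_positions": joint angles; "joint_vel": joint speeds; "joint_torque": joint torques, N m; "ee_pos": TCP position; "eef_rot": TCP orientation; "ft_force": force on the tool from outside, world axes, zero at the start; "torque": the same for the moment, N m; "width": finger opening in m.
Only numpy, scipy, OpenCV 4.12 (cv2) and the standard library are available. Lean on these libraries where they do the work, as an engineer would, in place of code of your own. Each camera call takes 0.05 s, during which the arm holds its last target.

## Working session

There is one attempt and no reset: what is moved stays moved. The work goes in short steps, Python scripts to look and compute and a shell command to move; the robot and the scene stay as the last step left them, time stands still between calls to the robot, and variables do not carry over. Pictures are saved under pics/ and viewed, and the job is handed in when it is done.

```bash
ls; mkdir -p pics; cat > h.py <<'E'
import numpy as np, cv2
from bench import r
from scipy.spatial.transform import Rotation as R
def snap(cam,name):
    im=r.camera(cam); cv2.imwrite('pics/'+name+'.png',im[:,:,::-1]); return im
def ray(cam,rc,st=None):
    ci=r.camera_info(cam); K=np.array([[ci['fx'],0,ci['cx']],[0,ci['fy'],ci['cy']],[0,0,1]])
    p=cv2.undistortPoints(np.array([[[rc[1],rc[0]]]],float),K,np.array(ci['distortion']))[0,0]
    d=np.array([p[0],p[1],1.])
    if 'rvec' in ci:
        M=cv2.Rodrigues(np.array(ci['rvec'],float))[0]; o=-M.T@np.array(ci['tvec']).ravel(); return o,M.T@d
    st=st or r.read_state(); T=np.eye(4); T[:3,:3]=R.from_quat(st['eef_rot']).as_matrix(); T[:3,3]=st['ee_pos']
    C=T@np.array(ci['mount']); return C[:3,3],C[:3,:3]@d
def at(cam,rc,z,st=None):
    o,d=ray(cam,rc,st); return o+d*(z-o[2])/d[2]
def proj(cam,P,st=None):
    ci=r.camera_info(cam); K=np.array([[ci['fx'],0,ci['cx']],[0,ci['fy'],ci['cy']],[0,0,1]])
    if 'rvec' in ci: rv,tv=np.array(ci['rvec'],float),np.array(ci['tvec'],float)
    else:
        st=st or r.read_state(); T=np.eye(4); T[:3,:3]=R.from_quat(st['eef_rot']).as_matrix(); T[:3,3]=st['ee_pos']
        C=np.linalg.inv(T@np.array(ci['mount'])); rv=cv2.Rodrigues(C[:3,:3])[0]; tv=C[:3,3]
    return cv2.projectPoints(np.atleast_2d(P).astype(float),rv,tv,K,np.array(ci['distortion']))[0][:,0,::-1]
E
python3 - <<'E'
from h import *
print(r.read_state()['time'])
snap('scene','s0');snap('top','t0');snap('wrist','w0')
s=r.read_state();print(s)
for c in('scene','top','wrist'):print(c,r.camera_info(c))
for n in('carrier','arbor0','spring0','spindle0','gear','gasket0','bush'):
    f=r.find_in('top',n); print(n,[(np.round(q['point']),round(q['confidence'],2)) for q in f])
for n in('carrier','tray','slot0','slot1','slot2','slot3','arbor0','spring0','spindle0'):
    f=r.mark_of('top',n); print(n,[(np.round(q['point'],1),round(q['confidence'],2)) for q in f])
E
```

```text
pics
0.0
{'time': 0.15, 'joint_positions': array([ 1.28539971,  0.33273424, -0.0647042 ,  1.46070668,  0.02161913,
        1.34991595, -0.08852193]), 'joint_vel': array([-0.00048539, -0.00297589, -0.00063347, -0.00359077,  0.00181638,
        0.00283679,  0.00029135]), 'joint_torque': array([ 1.07198921e-03, -6.23631692e+01,  2.49090919e-02, -3.90147507e+01,
       -6.14040135e-02,  3.71817348e-02,  1.40373345e-04]), 'ee_pos': array([ 0.16229565, -0.60329714,  0.24695192]), 'eef_rot': array([-0.70093987, -0.09301719,  0.70108227, -0.09227539]), 'ft_force': array([-0.06625273, -0.38228908,  0.18506758]), 'torque': array([-0.00617708, -0.06540146,  0.09183101]), 'width': 0.08664246004940772}
scene {'fx': 442.58566059820475, 'fy': 442.58566059820475, 'cx': 325.23733589751, 'cy': 239.03268966563238, 'distortion': array([0.03868401, 0.        , 0.        , 0.        , 0.        ]), 'rvec': array([ 2.08824326,  1.32766998, -0.53179751]), 'tvec': array([-0.34611757, -0.29304122,  1.44478083])}
top {'fx': 482.2862561803488, 'fy': 482.2862561803488, 'cx': 321.2322083593546, 'cy': 236.73159533
[... 1807 characters left out ...]
412.8]), 0.97), (array([272.3, 332.8]), 0.88), (array([265.4, 362.2]), 0.85), (array([265.8, 384.6]), 0.76)]
slot3 [(array([263.4, 412.8]), 0.97), (array([272.3, 332.8]), 0.88), (array([265.4, 362.2]), 0.85), (array([265.8, 384.6]), 0.76)]
arbor0 [(array([304.5, 478.4]), 0.96), (array([232.3, 173.4]), 0.79), (array([235.6, 279.1]), 0.74), (array([163.1, 241.3]), 0.68), (array([322. , 260.8]), 0.66), (array([225.8, 227. ]), 0.62), (array([292.8, 144.8]), 0.58), (array([270.7, 361.9]), 0.32), (array([171.3, 470. ]), 0.22)]
spring0 [(array([289.2, 216.5]), 0.64), (array([219.8, 512. ]), 0.57)]
spindle0 [(array([221.9, 509.9]), 0.77), (array([233.6, 456.8]), 0.71), (array([287. , 220.6]), 0.67)]
```

View pics/t0.png

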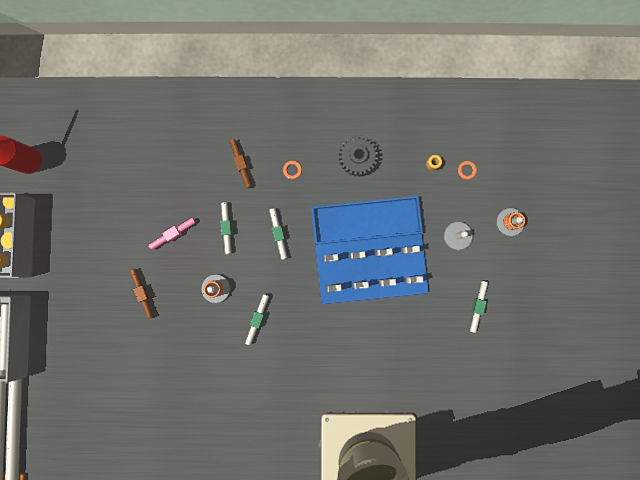

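View pics/s0.png

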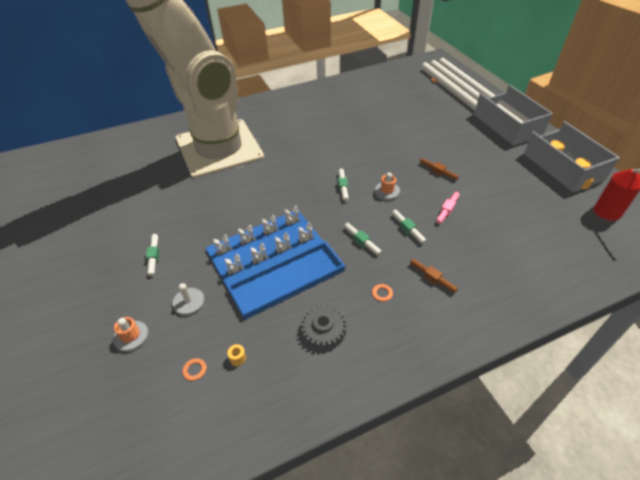

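View pics/w0.png

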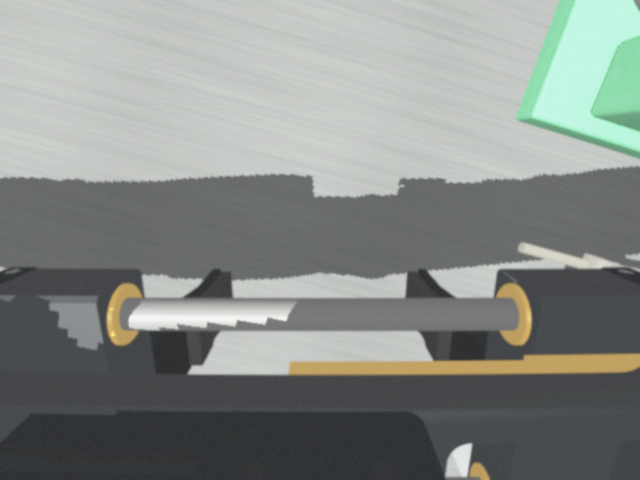

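```bash
python3 -c "
import cv2
a=cv2.imread('pics/t0.png')[120:360,110:550]
cv2.imwrite('pics/t0z.png',cv2.resize(a[:,:220],None,fx=3.4,fy=2.5,interpolation=2)[:600,:800]) if 0 else None
cv2.imwrite('pics/t0a.png',cv2.resize(a[:, :200],None,fx=2.5,fy=2.5,interpolation=cv2.INTER_CUBIC))
cv2.imwrite('pics/t0b.png',cv2.resize(a[:,190:],None,fx=2.5,fy=2.5,interpolation=cv2.INTER_CUBIC))
"
```

```text
(no output)
```

View pics/t0a.png

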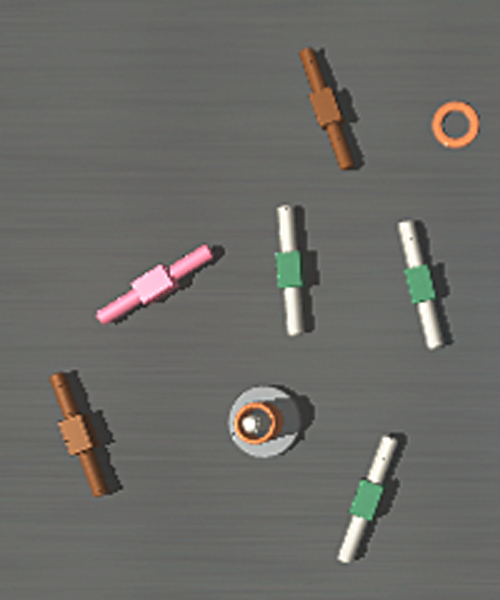

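View pics/t0b.png

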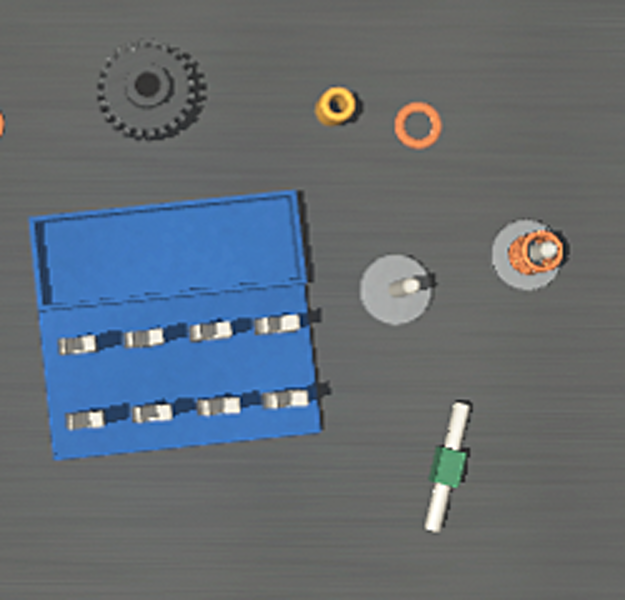

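The top view shows four green arbors at pixels (col,row) (227,228), (279,233), (258,321) and (481,307). There are two springs on spindles, at (213,289) and (513,220), and the spindle at (458,236) is empty. Look-alikes for an arbor are the brown ones at (241,163) and (143,294) and the pink one at (173,234). Look-alikes for a spring are the gaskets at (292,170) and (467,170) and the bush at (434,162). Next I measure poses.

```bash
cat >> h.py <<'E'
from scipy.optimize import least_squares
def arbors(cam,im,st=None,zt=24,amin=30):
    hsv=cv2.cvtColor(im,cv2.COLOR_RGB2HSV); out=[]
    g=((hsv[...,0]>60)&(hsv[...,0]<90)&(hsv[...,1]>90)&(hsv[...,2]>50)).astype(np.uint8)
    w=((hsv[...,1]<60)&(hsv[...,2]>150)).astype(np.uint8)
    n,lab,stt,cen=cv2.connectedComponentsWithStats(g|w)
    for i in range(1,n):
        m=lab==i; gm=m&(g>0)
        if gm.sum()<amin or stt[i][1]<100 and cam=='top': continue
        v,u=np.nonzero(gm); c=at(cam,(v.mean(),u.mean()),zt/1000,st)
        v2,u2=np.nonzero(m); pts=np.array([at(cam,(a,b),0.018,st)[:2] for a,b in zip(v2,u2)])
        q=pts-pts.mean(0); _,S,V=np.linalg.svd(q,full_matrices=False); a=np.degrees(np.arctan2(V[0,1],V[0,0]))%180
        if a>90:a-=180
        out.append((c[:2],a,pts.mean(0),(v.mean(),u.mean()),np.ptp(q@V[0]),np.ptp(q@V[1])))
    return out
def showst():
    s=r.read_state(); M=R.from_quat(s['eef_rot']).as_matrix(); 
    print('t',round(s['time'],2),'tcp mm',np.round(np.array(s['ee_pos'])*1000,1),'ydir deg',round(np.degrees(np.arctan2(M[1,1],M[0,1])),2),'down',np.round(M[:,0],3),'F',np.round(s['ft_force'],1),'w',round(s['width']*1000,1),'q',np.round(s['joint_positions'],2))
E
python3 - <<'E'
from h import *
im=cv2.imread('pics/t0.png')[:,:,::-1].copy()
for a in arbors('top',im): print([np.round(x,3) if not hasattr(x,'__len__') else np.round(x,4) for x in a])
cor=np.array([[170,135,22],[170,-135,22],[-75,135,12],[-75,-135,12]])/1e3
px=np.array([[206.4,312],[196.4,418.8],[303.6,322],[292.8,428.8]])
def W(p,c):
    q=c.copy(); k,s=np.cos(p[2]),np.sin(p[2]); q[:,0]=p[0]+k*c[:,0]-s*c[:,1]; q[:,1]=p[1]+s*c[:,0]+k*c[:,1]; return q
s=least_squares(lambda p:(proj('top',W(p,cor))-px).ravel(),[0.45,0,0])
print(s.x,np.degrees(s.x[2]),s.fun.round(1))
sl=np.array([[0,y,40] for y in(-99,-33,33,99)]+[[122.5,0,5]])/1e3
print(W(s.x,sl).round(4)); print(proj('top',W(s.x,sl)).round(1))
# springs/spindles
for n,rc,z in(('sp tip L',(290,210),.07),('sp tip R',(219,517),.07),('foot L',(289,216.5),.012),('foot R',(222,511),.012)): print(n,at('top',rc,z))
showst()
o,d=ray('top',(240,320));print(o)
E
```

```text
[array([0.5719, 0.3567]), np.float64(5.751), array([0.5726, 0.3582]), array([227.6825, 225.1667]), np.float64(0.13), np.float64(0.023)]
[array([0.5586, 0.2251]), np.float64(14.226), array([0.5593, 0.2267]), array([233.2302, 277.7143]), np.float64(0.13), np.float64(0.023)]
[array([ 0.3795, -0.2742]), np.float64(-14.459), array([ 0.3783, -0.2752]), array([306.3681, 478.7669]), np.float64(0.129), np.float64(0.029)]
[array([0.345, 0.276]), np.float64(-20.057), array([0.345, 0.277]), array([319.4552, 256.194 ]), np.float64(0.131), np.float64(0.023)]
[ 0.47168198 -0.01180187  0.10334292] 5.921113187279511 [-0.1  0.  -0.6  0.1  0.3 -0.4  0.4  0.3]
[[ 0.4819 -0.1103  0.04  ]
 [ 0.4751 -0.0446  0.04  ]
 [ 0.4683  0.021   0.04  ]
 [ 0.4615  0.0867  0.04  ]
 [ 0.5935  0.0008  0.005 ]]
[[264.6 413.6]
 [267.2 386.8]
 [269.9 360.1]
 [272.6 333.2]
 [220.5 366.9]]
sp tip L [0.41866084 0.38092581 0.07      ]
sp tip R [ 0.59229392 -0.35542294  0.07      ]
foot L [0.4187389  0.37807099 0.012     ]
foot R [ 0.59079826 -0.36356078  0.012     ]
t 0.95 tcp mm [ 162.3 -603.6  247.6] ydir deg -74.95 down [ 0. -0. -1.] F [-1.   0.7  0. ] w 87.0 q [ 1.29  0.33 -0.06  1.46  0.02  1.35 -0.09]
[0.46864978 0.11412976 1.2233849 ]
```

```bash
python3 -c "
import cv2
a=cv2.imread('pics/t0.png')
def c(n,x,y,w,h,f): cv2.imwrite('pics/'+n+'.png',cv2.resize(a[y:y+h,x:x+w],None,fx=f,fy=f,interpolation=cv2.INTER_CUBIC))
import numpy as np
L=cv2.resize(a[265:315,190:240],None,fx=8,fy=8,interpolation=2);Rr=cv2.resize(a[195:245,490:540],None,fx=8,fy=8,interpolation=2)
cv2.imwrite('pics/spr.png',np.hstack([L,Rr]))
c('car',300,185,140,125,5)
"
```

```text
(no output)
```

View pics/spr.png

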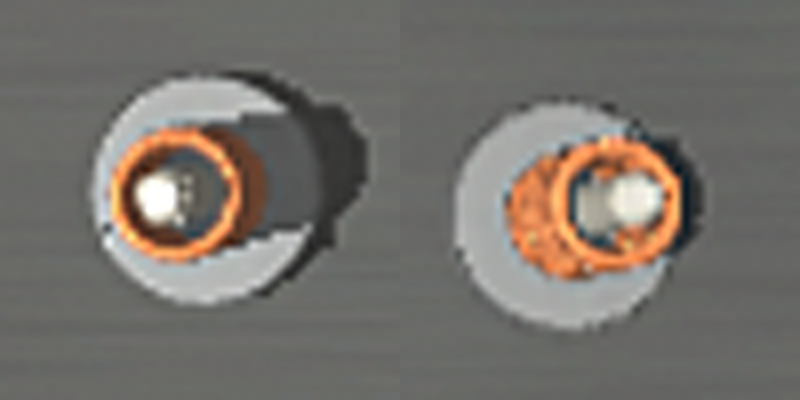

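View pics/car.png

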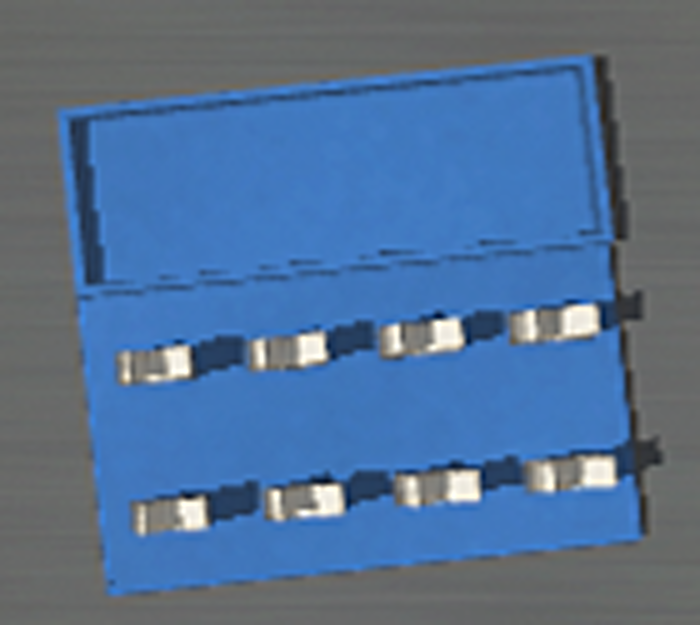

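Four arbors and two springs are confirmed; the carrier sits at (0.472, -0.012) with yaw 5.9°. I'll do the right spring first.

```bash
python3 -m pendant '[{"translation":[3.6,2.0,-0.8],"angular":[0,0,-0.76],"hand":1},{"translation":[3.6,2.0,-0.8],"angular":[0,0,-0.76],"hand":1},{"translation":[3.6,2.0,-0.8],"angular":[0,0,-0.76],"hand":1},{"translation":[3.6,2.0,-0.8],"angular":[0,0,-0.76],"hand":1},{"translation":[3.6,2.0,-0.8],"angular":[0,0,-0.76],"hand":1},{"translation":[3.6,2.0,-0.8],"angular":[0,0,-0.76],"hand":1},{"translation":[3.6,2.0,-0.8],"angular":[0,0,-0.76],"hand":1},{"translation":[3.6,2.0,-0.8],"angular":[0,0,-0.76],"hand":1},{"translation":[3.6,2.0,-0.8],"angular":[0,0,-0.76],"hand":1},{"translation":[3.6,2.0,-0.8],"angular":[0,0,-0.76],"hand":1},{"translation":[3.6,2.0,-0.8],"angular":[0,0,-0.76],"hand":1},{"translation":[3.6,2.0,-0.8],"angular":[0,0,-0.76],"hand":1},{"translation":[0,0,0],"angular":[0,0,0],"hand":1},{"translation":[0,0,0],"angular":[0,0,0],"hand":1}]' 40
python3 - <<'E'
from h import *
st=r.read_state(); snap('wrist','w1'); showst()
print(proj('wrist',[[.591,-.3636,.012],[.591,-.3636,.052],[.591,-.3636,.07]],st))
E
```

```text
time: 2.35
ee_pos: [0.5951, -0.3624, 0.1509]
eef_rot: [-0.706, -0.038, 0.706, -0.037]
ft_force: [-0.2, 0.7, 1.0]
width: 0.0868
t 2.4 tcp mm [ 594.  -364.   151.3] ydir deg -84.07 down [-0.001 -0.    -1.   ] F [-0.5 -1.4 -0.2] w 87.4 q [ 0.65  0.56 -0.24  1.35  0.13  1.24 -1.07]
[[240.10636116 320.32649811]
 [254.72202288 320.5733761 ]
 [262.90573344 320.7115522 ]]
```

View pics/w1.png

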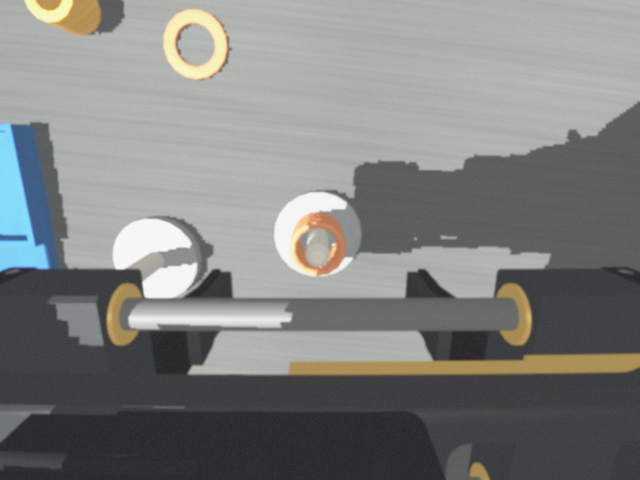

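```bash
python3 - <<'E'
from h import *
print(at('wrist',(233.5,318),.012),at('wrist',(250,318),.07),at('wrist',(243,318.5),.052))
for rc,z in(((221.9,510.9),.012),((220.4,519.1),.07),((220.6,517),.052)): print(at('top',rc,z))
im=cv2.imread('pics/w1.png')[180:300,260:400]; cv2.imwrite('pics/w1c.png',cv2.resize(im,None,fx=5,fy=5,interpolation=2))
E
```

```text
[ 0.59521267 -0.36283275  0.012     ] [ 0.59847649 -0.36255279  0.07      ] [ 0.59827144 -0.36290985  0.052     ]
[ 0.59105115 -0.36331168  0.012     ]
[ 0.58892941 -0.36044389  0.07      ]
[ 0.59028664 -0.36265839  0.052     ]
```

View pics/w1c.png

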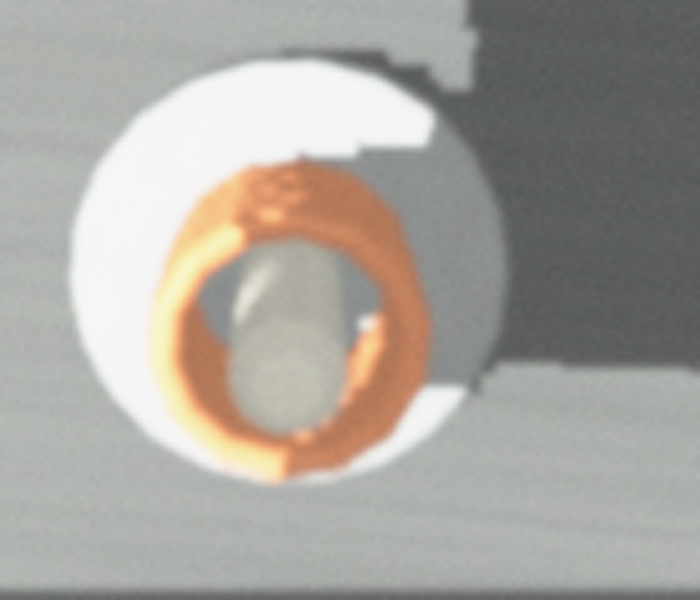

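```bash
python3 -m pendant '[{"translation":[-0.2,0.1,-3.0],"angular":[0,0,0],"hand":1},{"translation":[0,0,-3.0],"angular":[0,0,0],"hand":1},{"translation":[0,0,-2.5],"angular":[0,0,0],"hand":1},{"translation":[0,0,-2.1],"angular":[0,0,0],"hand":1},{"translation":[0,0,0],"angular":[0,0,0],"hand":1},{"translation":[0,0,0],"angular":[0,0,0],"hand":-1},{"translation":[0,0,0],"angular":[0,0,0],"hand":-1},{"translation":[0,0,0],"angular":[0,0,0],"hand":-1},{"translation":[0,0,0],"angular":[0,0,0],"hand":-1},{"translation":[0,0,0],"angular":[0,0,0],"hand":-1},{"translation":[0,0,0],"angular":[0,0,0],"hand":-1},{"translation":[0,0,0],"angular":[0,0,0],"hand":-1}]' 30; python3 -c "
from h import *
showst()"
```

```text
time: 3.6
ee_pos: [0.5924, -0.3625, 0.0457]
eef_rot: [0.706, 0.037, -0.706, 0.037]
ft_force: [-0.4, 1.5, 0.4]
width: 0.041
t 3.6 tcp mm [ 592.4 -362.5   45.7] ydir deg -84.06 down [ 0. -0. -1.] F [-0.4  1.5  0.4] w 41.0 q [ 0.64  0.65 -0.23  1.44  0.16  1.06 -1.08]
```

```bash
python3 -m pendant '[{"translation":[0,0,2.0],"angular":[0,0,0],"hand":-1},{"translation":[0,0,4.0],"angular":[0,0,0],"hand":-1},{"translation":[0,0,4.0],"angular":[0,0,0],"hand":-1},{"translation":[0,1.5,0],"angular":[0,0,0],"hand":-1},{"translation":[0.1,4.0,0],"angular":[0,0,0],"hand":-1},{"translation":[0.1,4.0,0],"angular":[0,0,0],"hand":-1},{"translation":[0.1,4.0,0],"angular":[0,0,0],"hand":-1},{"translation":[0.1,4.0,0],"angular":[0,0,0],"hand":-1},{"translation":[0.1,4.0,0],"angular":[0,0,0],"hand":-1},{"translation":[0.1,4.0,0],"angular":[0,0,0],"hand":-1},{"translation":[0.1,4.0,0],"angular":[0,0,0],"hand":-1},{"translation":[0,1.4,0],"angular":[0,0,0],"hand":-1},{"translation":[0,0,0],"angular":[0,0,0],"hand":-1},{"translation":[0,0,0],"angular":[0,0,0],"hand":-1}]'; python3 -c "
from h import *
snap('top','t1');snap('wrist','w2');showst()"
```

```text
time: 5.0
ee_pos: [0.5992, -0.0547, 0.1453]
eef_rot: [-0.706, -0.036, 0.706, -0.037]
ft_force: [1.4, -0.4, -0.4]
width: 0.0407
t 5.1 tcp mm [599.3 -55.7 145.3] ydir deg -84.21 down [-0.    -0.001 -1.   ] F [ 0.3 -0.5 -0.6] w 41.2 q [ 0.31  0.38 -0.36  1.63  0.15  1.15 -1.56]
```

View pics/w2.png

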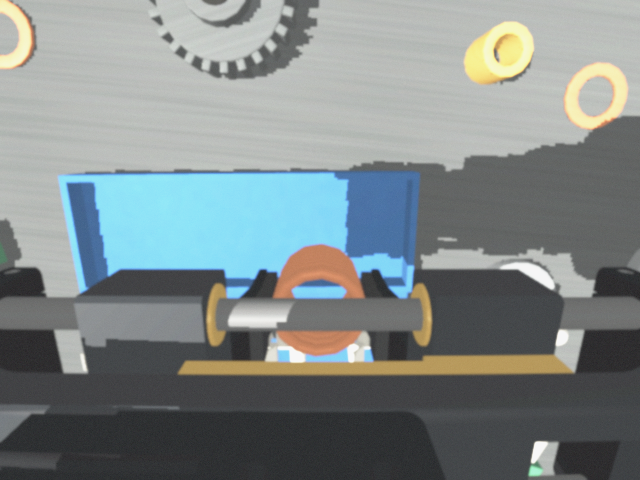

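View pics/t1.png

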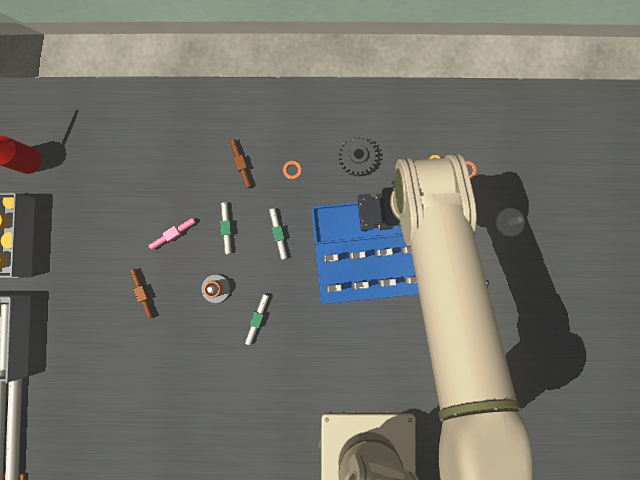

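```bash
cat >> h.py <<'E'
CP=[0.47168,-0.0118,0.10334]
def cw(c,p=None):
    p=p or CP; c=np.atleast_2d(c)/1e3; k,s=np.cos(p[2]),np.sin(p[2]); return np.c_[p[0]+k*c[:,0]-s*c[:,1],p[1]+s*c[:,0]+k*c[:,1],c[:,2]]
E
python3 - <<'E'
from h import *
cor=[[170,135,22],[170,-135,22]]
print(proj('wrist',cw(cor)), cw(cor)); print(at('wrist',(175.5,60.5),.022),at('wrist',(172,418.5),.022))
im=cv2.imread('pics/w2.png'); cv2.imwrite('pics/w2c.png',np.hstack([cv2.resize(im[155:205,40:100],None,fx=6,fy=6,interpolation=2),cv2.resize(im[155:205,380:440],None,fx=6,fy=6,interpolation=2)]))
E
```

```text
[[179.27963813  63.16527996]
 [177.94342752 424.4718229 ]] [[ 0.626847    0.14001635  0.022     ]
 [ 0.65469916 -0.12854325  0.022     ]]
[0.62948942 0.14182638 0.022     ] [ 0.65853196 -0.12337047  0.022     ]
```

View pics/w2c.png

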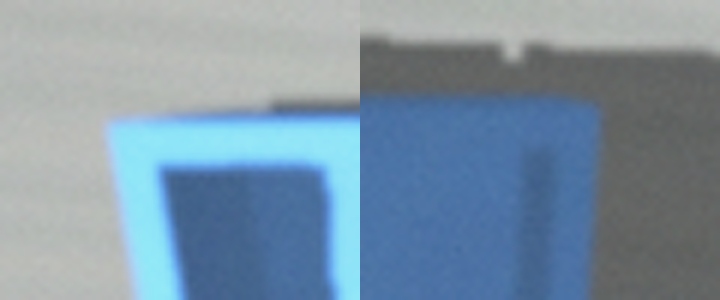

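```bash
python3 -m pendant '[{"translation":[0.1,0.1,-3.0],"angular":[0,0,0],"hand":-1},{"translation":[0,0,-3.0],"angular":[0,0,0],"hand":-1},{"translation":[0,0,-3.0],"angular":[0,0,0],"hand":-1},{"translation":[0,0,-1.0],"angular":[0,0,0],"hand":-1},{"translation":[0,0,-0.6],"angular":[0,0,0],"hand":-1},{"translation":[0,0,0],"angular":[0,0,0],"hand":-1},{"translation":[0,0,0],"angular":[0,0,0],"hand":1},{"translation":[0,0,0],"angular":[0,0,0],"hand":1},{"translation":[0,0,0],"angular":[0,0,0],"hand":1},{"translation":[0,0,0],"angular":[0,0,0],"hand":1},{"translation":[0,0,2.0],"angular":[0,0,0],"hand":1},{"translation":[0,0,4.0],"angular":[0,0,0],"hand":1},{"translation":[0,0,4.0],"angular":[0,0,0],"hand":1},{"translation":[0,0,1.0],"angular":[0,0,0],"hand":1}]'; python3 -c "
from h import *
showst();snap('wrist','w3');print(r.find_in('wrist','spring0'))"
```

```text
time: 6.5
ee_pos: [0.6026, -0.0524, 0.1547]
eef_rot: [0.709, 0.036, -0.704, 0.037]
ft_force: [1.7, -0.3, -0.0]
width: 0.0864
t 6.5 tcp mm [602.6 -52.4 154.7] ydir deg -84.06 down [ 0.007 -0.001 -1.   ] F [ 1.7 -0.3 -0. ] w 86.4 q [ 0.31  0.38 -0.37  1.62  0.14  1.16 -1.56]
[{'point': [245.6, 317.0], 'confidence': 0.77}, {'point': [243.4, 259.8], 'confidence': 0.53}]
```

View pics/w3.png

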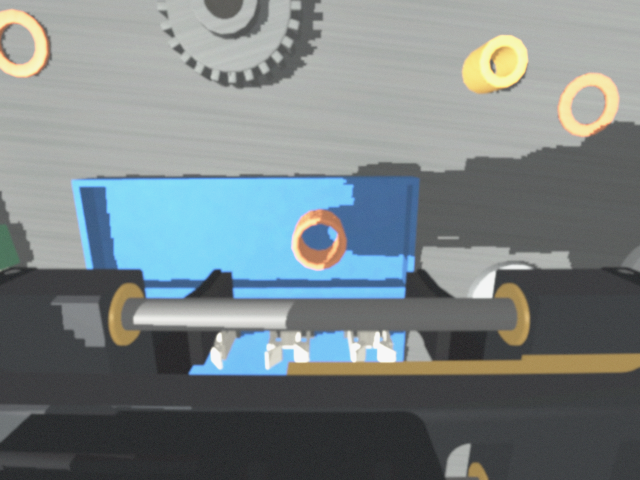

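```bash
python3 -m pendant '[{"translation":[-0.6,4.0,0],"angular":[0,0,1.2],"hand":1},{"translation":[-0.6,4.0,0],"angular":[0,0,1.2],"hand":1},{"translation":[-0.6,4.0,0],"angular":[0,0,1.2],"hand":1},{"translation":[-0.6,4.0,0],"angular":[0,0,1.2],"hand":1},{"translation":[-0.6,4.0,0],"angular":[0,0,1.2],"hand":1},{"translation":[-0.6,4.0,0],"angular":[0,0,1.2],"hand":1},{"translation":[-0.6,3.8,0],"angular":[0,0,1.1],"hand":1},{"translation":[0,0,0],"angular":[0,0,0],"hand":1},{"translation":[0,0,0],"angular":[0,0,0],"hand":1},{"translation":[0,0,0],"angular":[0,0,0],"hand":1}]'; python3 -c "
from h import *
showst();im=snap('wrist','w4');st=r.read_state();
for a in arbors('wrist',im,st,amin=100): print([np.round(x,4) for x in a])"
```

```text
time: 7.6
ee_pos: [0.5584, 0.2239, 0.1483]
eef_rot: [-0.701, -0.087, 0.702, -0.087]
ft_force: [0.6, -0.3, 0.1]
width: 0.0871
t 7.6 tcp mm [558.4 223.9 148.3] ydir deg -75.85 down [-0.001 -0.001 -1.   ] F [ 0.6 -0.3  0.1] w 87.1 q [-0.05  0.4  -0.51  1.62  0.21  1.17 -1.93]
```

View pics/w4.png

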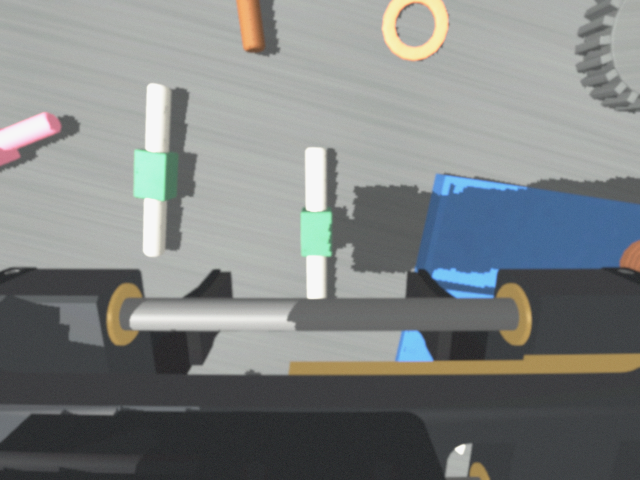

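```bash
python3 -c "
from h import *
print(at('wrist',(230,316),.022), proj('wrist',[[.5586,.2251,.022]]))
im=cv2.imread('pics/w4.png')[200:270,280:360]; cv2.imwrite('pics/w4c.png',cv2.resize(im,None,fx=6,fy=6,interpolation=2))"
```

```text
[0.56502438 0.22776936 0.022     ] [[238.54941133 317.31802305]]
```

View pics/w4c.png

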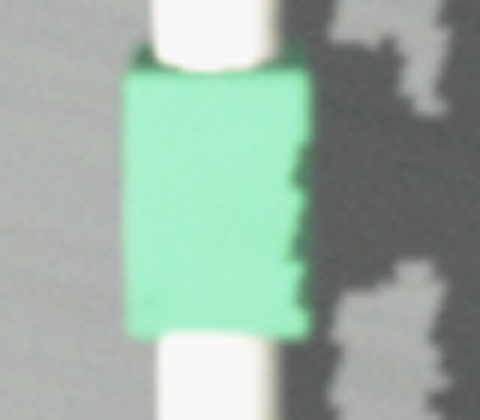

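```bash
python3 -m pendant '[{"translation":[0.2,0.1,-4.0],"angular":[0,0,0],"hand":1},{"translation":[0,0,-4.0],"angular":[0,0,0],"hand":1},{"translation":[0,0,-2.5],"angular":[0,0,0],"hand":1},{"translation":[0,0,-1.4],"angular":[0,0,0],"hand":1},{"translation":[0,0,0],"angular":[0,0,0],"hand":1},{"translation":[0,0,0],"angular":[0,0,0],"hand":-1},{"translation":[0,0,0],"angular":[0,0,0],"hand":-1},{"translation":[0,0,0],"angular":[0,0,0],"hand":-1},{"translation":[0,0,0],"angular":[0,0,0],"hand":-1},{"translation":[0,0,0],"angular":[0,0,0],"hand":-1},{"translation":[0,0,0],"angular":[0,0,0],"hand":-1},{"translation":[0,0,0],"angular":[0,0,0],"hand":-1},{"translation":[0,0,0],"angular":[0,0,0],"hand":-1}]' 60; python3 -c "
from h import *
showst()"
```

```text
time: 8.95
ee_pos: [0.5604, 0.2264, 0.0306]
eef_rot: [-0.702, -0.088, 0.702, -0.088]
ft_force: [0.2, 0.5, -0.8]
width: 0.0308
t 8.95 tcp mm [560.4 226.4  30.6] ydir deg -75.76 down [-0. -0. -1.] F [ 0.2  0.5 -0.8] w 30.8 q [-0.09  0.54 -0.47  1.7   0.29  0.96 -1.99]
```

```bash
python3 -m pendant '[{"translation":[0,0,-0.1],"angular":[0,0,0],"hand":-1},{"translation":[0,0,0],"angular":[0,0,0],"hand":-1},{"translation":[0,0,0],"angular":[0,0,0],"hand":-1},{"translation":[0,0,0],"angular":[0,0,0],"hand":-1}]' 60; python3 -c "
from h import *
showst()"
```

```text
time: 9.35
ee_pos: [0.5605, 0.2264, 0.0298]
eef_rot: [0.702, 0.088, -0.702, 0.088]
ft_force: [-0.7, -1.4, 4.2]
width: 0.0235
t 9.35 tcp mm [560.5 226.4  29.8] ydir deg -75.76 down [ 0. -0. -1.] F [-0.7 -1.4  4.2] w 23.5 q [-0.09  0.54 -0.47  1.7   0.29  0.96 -1.99]
```

```bash
python3 -m pendant '[{"translation":[0,0,4.0],"angular":[0,0,0],"hand":-1},{"translation":[0,0,4.0],"angular":[0,0,0],"hand":-1},{"translation":[0,0,4.0],"angular":[0,0,0],"hand":-1},{"translation":[-2.4,-3.5,0],"angular":[0,0,-2.0],"hand":-1},{"translation":[-2.4,-3.5,0],"angular":[0,0,-2.1],"hand":-1},{"translation":[-2.4,-3.5,0],"angular":[0,0,-2.1],"hand":-1},{"translation":[-2.5,-3.3,0],"angular":[0,0,-2.1],"hand":-1},{"translation":[0,0,0],"angular":[0,0,0],"hand":-1},{"translation":[0,0,0],"angular":[0,0,0],"hand":-1},{"translation":[0,0,0],"angular":[0,0,0],"hand":-1}]' 60; python3 -c "
from h import *
showst();st=r.read_state();snap('wrist','w5');snap('top','t2')
print(proj('wrist',cw([[37,y,72] for y in(-99,-33,33,99)])),proj('wrist',cw([[170,135,22],[170,-135,22]])))
"
```

```text
time: 10.35
ee_pos: [0.4638, 0.0893, 0.1496]
eef_rot: [0.706, 0.037, -0.706, 0.037]
ft_force: [0.7, 0.4, -1.6]
width: 0.0234
t 10.35 tcp mm [463.8  89.3 149.6] ydir deg -83.99 down [ 0.  0. -1.] F [ 0.7  0.4 -1.6] w 23.4 q [ 0.17  0.11 -0.48  1.95  0.06  1.09 -1.8 ]
[[207.30257142 635.60061822]
 [206.67394692 534.21798895]
 [206.18114168 429.91271668]
 [205.82796565 324.08775063]] [[ -2.22596064 270.62964384]
 [  4.92280541 663.39497392]]
```

View pics/w5.png

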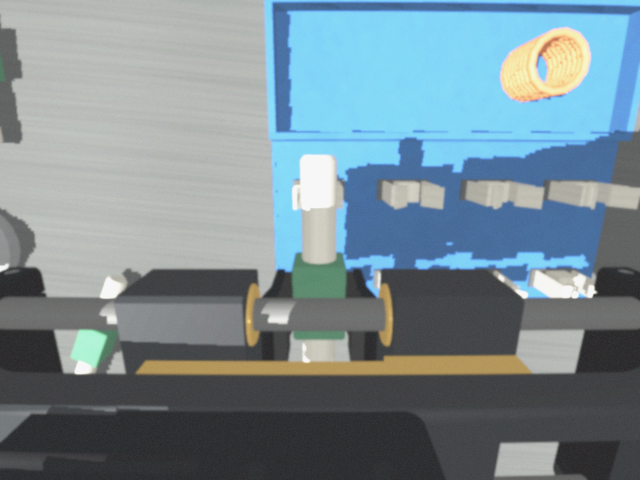

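View pics/t2.png

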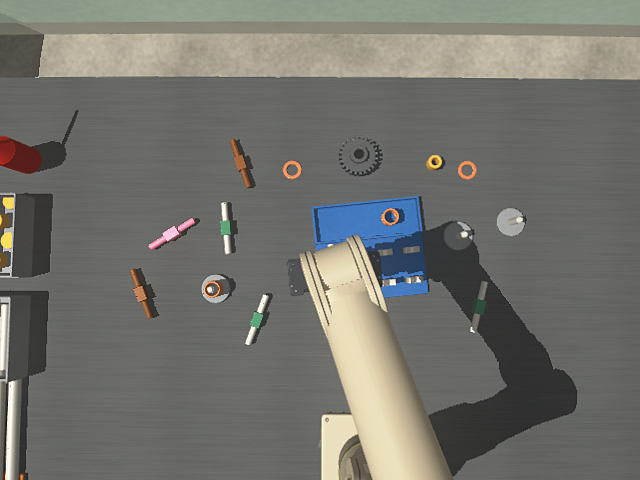

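```bash
python3 -c "
from h import *
im=cv2.imread('pics/w5.png')[145:225,280:460]; cv2.imwrite('pics/w5c.png',cv2.resize(im,None,fx=4.4,fy=4.4,interpolation=2))
a=cv2.imread('pics/t0.png')[235:300,320:430];cv2.imwrite('pics/t0c.png',cv2.resize(a,None,fx=7,fy=7,interpolation=2))"
```

```text
(no output)
```

View pics/w5c.png

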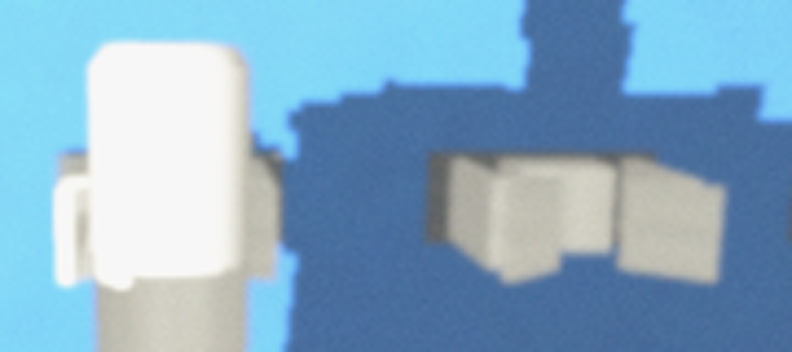

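View pics/t0c.png

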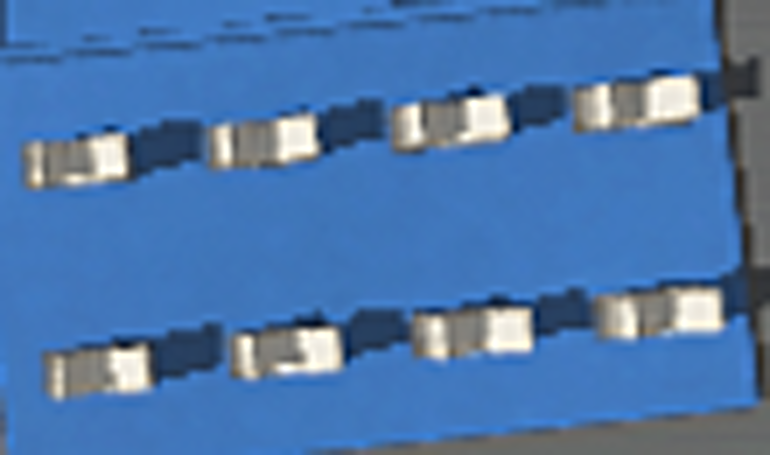

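The gripped arbor lines up with place 3's clip in the wrist view (both at column ~318). I'll lower it to just above the lips.

```bash
python3 -m pendant '[{"translation":[0,0,-4.0],"angular":[0,0,0],"hand":-1},{"translation":[0,0,-2.0],"angular":[0,0,0],"hand":-1},{"translation":[0,0,-1.2],"angular":[0,0,0],"hand":-1},{"translation":[0,0,0],"angular":[0,0,0],"hand":-1},{"translation":[0,0,0],"angular":[0,0,0],"hand":-1}]' 60; python3 -c "
from h import *
showst();snap('scene','s1');snap('wrist','w6')
im=cv2.imread('pics/s1.png')[190:320,190:370];cv2.imwrite('pics/s1c.png',cv2.resize(im,None,fx=4,fy=4,interpolation=2))"
```

```text
time: 10.95
ee_pos: [0.464, 0.089, 0.0782]
eef_rot: [0.706, 0.037, -0.706, 0.037]
ft_force: [0.5, -0.3, -2.0]
width: 0.0235
t 10.95 tcp mm [464.   89.   78.2] ydir deg -84.03 down [ 0.001  0.    -1.   ] F [ 0.5 -0.3 -2. ] w 23.5 q [ 0.15  0.21 -0.47  2.02  0.12  0.94 -1.85]
```

View pics/s1c.png

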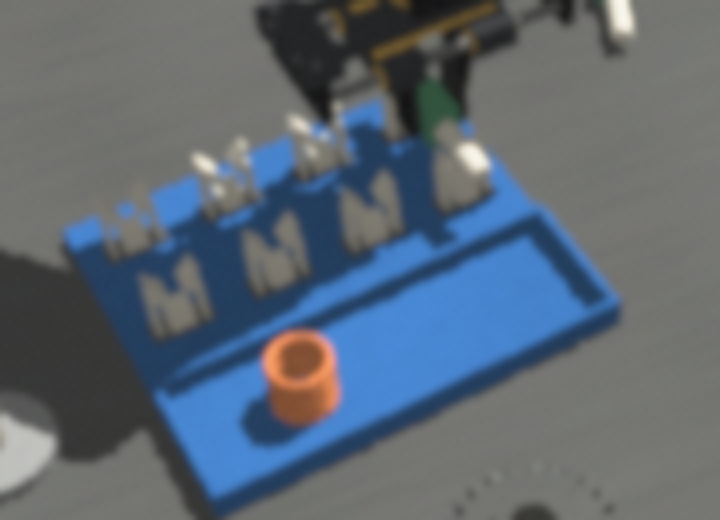

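View pics/w6.png

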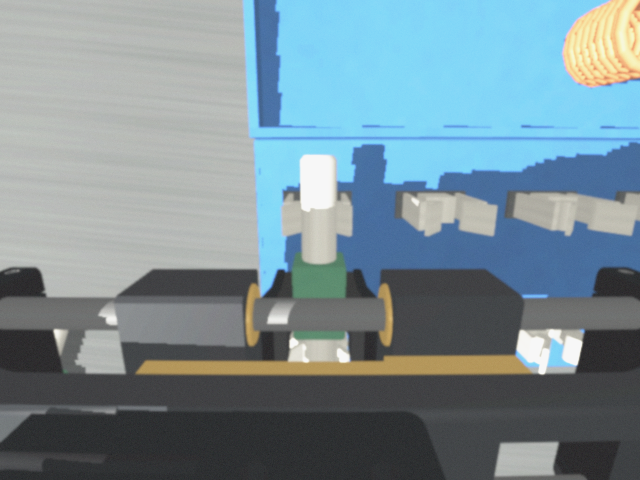

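```bash
python3 -m pendant '[{"translation":[0,0,-0.4],"angular":[0,0,0],"hand":-1},{"translation":[0,0,-0.4],"angular":[0,0,0],"hand":-1},{"translation":[0,0,-0.4],"angular":[0,0,0],"hand":-1}]' 60;python3 -c "
from h import *
showst()"; python3 -m pendant '[{"translation":[0,0,-0.3],"angular":[0,0,0],"hand":-1},{"translation":[0,0,-0.3],"angular":[0,0,0],"hand":-1},{"translation":[0,0,0],"angular":[0,0,0],"hand":-1}]' 60; python3 -c "
from h import *
showst()"
```

```text
time: 11.35
ee_pos: [0.4658, 0.0896, 0.0677]
eef_rot: [0.708, 0.037, -0.704, 0.036]
ft_force: [-0.4, 2.5, 12.0]
width: 0.0231
t 11.35 tcp mm [465.8  89.6  67.7] ydir deg -84.04 down [ 0.005  0.001 -1.   ] F [-0.4  2.5 12. ] w 23.1 q [ 0.15  0.23 -0.47  2.02  0.13  0.91 -1.86]
time: 11.65
ee_pos: [0.4631, 0.0888, 0.059]
eef_rot: [-0.706, -0.037, 0.706, -0.037]
ft_force: [2.5, 4.1, -8.1]
width: 0.0237
t 11.65 tcp mm [463.1  88.8  59. ] ydir deg -84.04 down [-0.  0. -1.] F [ 2.5  4.1 -8.1] w 23.7 q [ 0.14  0.24 -0.47  2.03  0.14  0.9  -1.86]
```

```bash
python3 -m pendant '[{"translation":[0,0,-0.2],"angular":[0,0,0],"hand":-1},{"translation":[0,0,-0.1],"angular":[0,0,0],"hand":-1},{"translation":[0,0,0],"angular":[0,0,0],"hand":-1}]' 60; python3 -c "
from h import *
showst()"
```

```text
time: 11.95
ee_pos: [0.4631, 0.089, 0.0575]
eef_rot: [-0.706, -0.037, 0.706, -0.037]
ft_force: [-8.1, 3.8, 14.1]
width: 0.0235
t 11.95 tcp mm [463.1  89.   57.5] ydir deg -84.04 down [-0.001 -0.    -1.   ] F [-8.1  3.8 14.1] w 23.5 q [ 0.14  0.24 -0.47  2.03  0.14  0.9  -1.87]
```

```bash
python3 -m pendant '[{"translation":[0,0,0],"angular":[0,0,0],"hand":0},{"translation":[0,0,0],"angular":[0,0,0],"hand":0},{"translation":[0,0,0],"angular":[0,0,0],"hand":0},{"translation":[0,0,3],"angular":[0,0,0],"hand":0},{"translation":[0,0,4],"angular":[0,0,0],"hand":0},{"translation":[0,0,3],"angular":[0,0,0],"hand":1},{"translation":[0,0,0],"angular":[0,0,0],"hand":1}]' 60; python3 -c "
from h import *
showst();snap('scene','s2');im=snap('top','t3')
for a in arbors('top',im): print([np.round(x,3) if not hasattr(x,'__len__') else np.round(x,4) for x in a])
im=cv2.imread('pics/s2.png')[190:320,190:370];cv2.imwrite('pics/s2c.png',cv2.resize(im,None,fx=4,fy=4,interpolation=2))"
```

```text
time: 12.65
ee_pos: [0.4656, 0.0887, 0.1605]
eef_rot: [0.709, 0.036, -0.704, 0.036]
ft_force: [1.2, 0.2, 0.0]
width: 0.0526
t 12.65 tcp mm [465.6  88.7 160.5] ydir deg -84.09 down [ 0.007  0.    -1.   ] F [1.2 0.2 0. ] w 52.6 q [ 0.18  0.1  -0.48  1.94  0.05  1.11 -1.79]
[array([0.5719, 0.3567]), np.float64(5.725), array([0.5726, 0.3582]), array([227.6825, 225.1667]), np.float64(0.13), np.float64(0.023)]
[array([ 0.3794, -0.2743]), np.float64(-15.451), array([ 0.3789, -0.2763]), array([306.4122, 478.8311]), np.float64(0.034), np.float64(0.028)]
[array([0.3249, 0.2939]), np.float64(-20.707), array([0.325 , 0.2949]), array([327.6444, 248.8   ]), np.float64(0.13), np.float64(0.024)]
```

View pics/s2c.png

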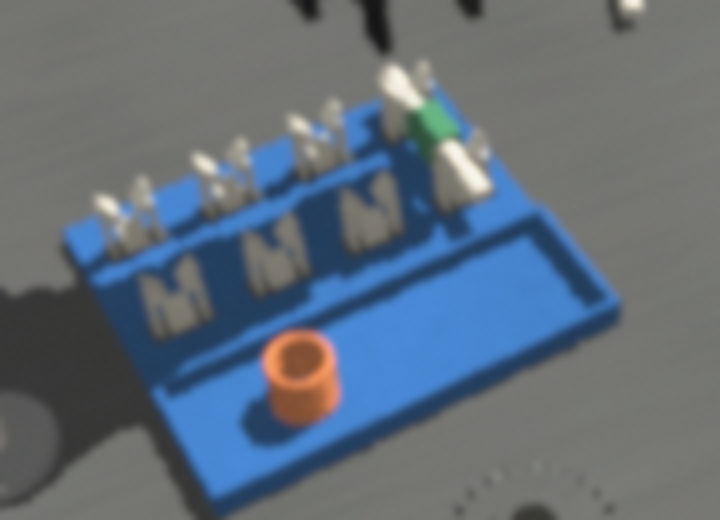

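```bash
python3 -m pendant '[{"translation":[-1.7,2.5,0],"angular":[0,0,-3.3],"hand":1},{"translation":[-1.7,2.5,0],"angular":[0,0,-3.3],"hand":1},{"translation":[-1.7,2.5,0],"angular":[0,0,-3.3],"hand":1},{"translation":[-1.7,2.5,0],"angular":[0,0,-3.3],"hand":1},{"translation":[-1.7,2.6,0],"angular":[0,0,-3.3],"hand":1},{"translation":[-1.7,2.6,0],"angular":[0,0,-3.3],"hand":1},{"translation":[-1.7,2.6,0],"angular":[0,0,-3.3],"hand":1},{"translation":[-1.8,2.7,0],"angular":[0,0,-3.5],"hand":1},{"translation":[0,0,0],"angular":[0,0,0],"hand":1},{"translation":[0,0,0],"angular":[0,0,0],"hand":1},{"translation":[0,0,0],"angular":[0,0,0],"hand":1}]' 60; python3 -c "
from h import *
showst();snap('wrist','w7');print(proj('wrist',[[.3249,.2939,.024]]))"
```

```text
time: 13.85
ee_pos: [0.3406, 0.2577, 0.1602]
eef_rot: [-0.695, 0.102, 0.702, 0.115]
ft_force: [0.2, -0.5, -0.5]
width: 0.0866
t 13.85 tcp mm [340.6 257.7 160.2] ydir deg -107.68 down [-0.007  0.02  -1.   ] F [ 0.2 -0.5 -0.5] w 86.6 q [-0.03 -0.   -0.7   2.04 -0.02  1.1  -2.6 ]
[[263.82673255 286.65203716]]
```

View pics/w7.png

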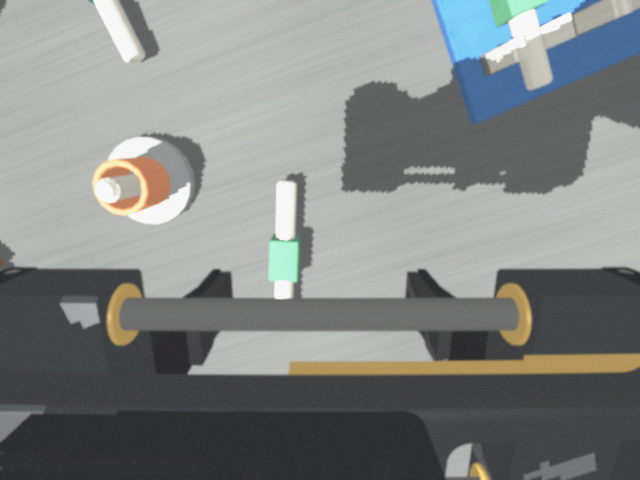

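```bash
python3 -m pendant '[{"translation":[0,0,0],"angular":[0,0,8.5],"hand":1},{"translation":[0,0,0],"angular":[0,0,8.5],"hand":1},{"translation":[0,0,0],"angular":[0,0,8.5],"hand":1},{"translation":[0,0,0],"angular":[0,0,8.5],"hand":1},{"translation":[0,0,0],"angular":[0,0,8.5],"hand":1},{"translation":[0,0,0],"angular":[0,0,8.5],"hand":1},{"translation":[0,0,0],"angular":[0,0,8.5],"hand":1},{"translation":[0,0,0],"angular":[0,0,8.5],"hand":1},{"translation":[0,0,0],"angular":[0,0,8.5],"hand":1},{"translation":[0,0,0],"angular":[0,0,8.5],"hand":1},{"translation":[-0.4,0.9,0],"angular":[0,0,8.5],"hand":1},{"translation":[-0.4,0.9,0],"angular":[0,0,8.5],"hand":1},{"translation":[-0.4,0.9,0],"angular":[0,0,8.5],"hand":1},{"translation":[-0.4,0.9,0],"angular":[0,0,8.5],"hand":1},{"translation":[0,0,0],"angular":[0,0,8.5],"hand":1},{"translation":[0,0,0],"angular":[0,0,8.5],"hand":1},{"translation":[0,0,0],"angular":[0,0,8.5],"hand":1},{"translation":[0,0,0],"angular":[0,0,8.5],"hand":1},{"translation":[0,0,0],"angular":[0,0,8.5],"hand":1},{"translation":[0,0,0],"angular":[0,0,8.5],"hand":1}]' 60;  python3 -m pendant '[{"translation":[0,0,0],"angular":[0,0,0],"hand":1},{"translation":[0,0,0],"angular":[0,0,0],"hand":1},{"translation":[0,0,0],"angular":[0,0,0],"hand":1}]';  python3 -c "
from h import *
showst();print(r.read_state()['eef_rot']);s=r.read_state();M=R.from_quat(s['eef_rot']).as_matrix()
# rotvec in world to get tool x down, ydir 69.3
a=np.radians(69.3);x=np.array([0,0,-1.]);y=np.array([np.cos(a),np.sin(a),0]);T=np.c_[x,y,np.cross(x,y)]
print(np.degrees(R.from_matrix(T@M.T).as_rotvec()))"
```

```text
time: 15.9
ee_pos: [0.3249, 0.2941, 0.1606]
eef_rot: [0.16, 0.684, -0.174, 0.69]
ft_force: [-0.4, 0.2, 0.1]
width: 0.0872
time: 16.2
ee_pos: [0.3241, 0.295, 0.1608]
eef_rot: [0.163, 0.684, -0.177, 0.689]
ft_force: [-0.5, -0.4, -0.5]
width: 0.087
t 16.2 tcp mm [324.1 295.  160.8] ydir deg 62.21 down [ 0.003 -0.022 -1.   ] F [-0.5 -0.4 -0.5] w 87.0 q [-0.05  0.05 -0.81  1.99  0.06  1.13  0.2 ]
[ 0.16261117  0.6836017  -0.17691069  0.68916539]
[1.22161075 0.2354692  7.08370326]
```

```bash
python3 -m pendant '[{"translation":[0,0,0],"angular":[1.2,0.2,7.1],"hand":1},{"translation":[0,0,-2],"angular":[0,0,0],"hand":1},{"translation":[0,0,0],"angular":[0,0,0],"hand":1},{"translation":[0,0,0],"angular":[0,0,0],"hand":1}]' 60; python3 -c "
from h import *
showst();snap('wrist','w8');print(proj('wrist',[[.3249,.2939,.024]]))"
```

```text
time: 16.6
ee_pos: [0.3235, 0.2954, 0.141]
eef_rot: [0.126, 0.696, -0.126, 0.696]
ft_force: [0.5, -0.5, 0.7]
width: 0.0869
t 16.6 tcp mm [323.5 295.4 141. ] ydir deg 69.49 down [ 0.    -0.001 -1.   ] F [ 0.5 -0.5  0.7] w 86.9 q [-0.04  0.07 -0.81  2.03  0.06  1.07  0.33]
[[242.95156825 315.94705618]]
```

View pics/w8.png

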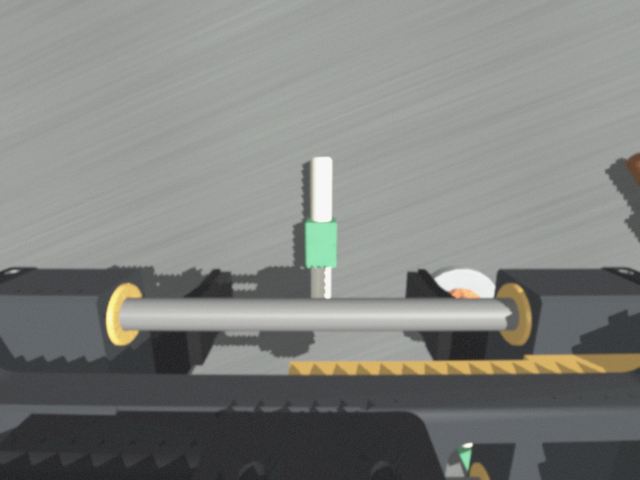

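```bash
python3 -m pendant '[{"translation":[0,0,-4.0],"angular":[0,0,0],"hand":1},{"translation":[0,0,-4.0],"angular":[0,0,0],"hand":1},{"translation":[0,0,-2.0],"angular":[0,0,0],"hand":1},{"translation":[0,0,-1.2],"angular":[0,0,0],"hand":0.2},{"translation":[0,0,0],"angular":[0,0,0],"hand":-1},{"translation":[0,0,0],"angular":[0,0,0],"hand":-1},{"translation":[0,0,0],"angular":[0,0,0],"hand":-1},{"translation":[0,0,0],"angular":[0,0,0],"hand":-1},{"translation":[0,0,0],"angular":[0,0,0],"hand":-1},{"translation":[0,0,0],"angular":[0,0,0],"hand":-1},{"translation":[0,0,0],"angular":[0,0,0],"hand":-1},{"translation":[0,0,0],"angular":[0,0,0],"hand":-1},{"translation":[0,0,0],"angular":[0,0,0],"hand":-1}]' 60; python3 -c "
from h import *
showst()"
```

```text
time: 17.95
ee_pos: [0.3237, 0.2956, 0.029]
eef_rot: [0.125, 0.696, -0.125, 0.696]
ft_force: [-0.6, -0.6, 1.9]
width: 0.0236
t 17.95 tcp mm [323.7 295.6  29. ] ydir deg 69.59 down [ 0.001 -0.    -1.   ] F [-0.6 -0.6  1.9] w 23.6 q [-0.13  0.28 -0.77  2.12  0.27  0.84  0.16]
```

```bash
python3 -m pendant '[{"translation":[0,0,4.0],"angular":[0,0,0],"hand":-1},{"translation":[0,0,4.0],"angular":[0,0,0],"hand":-1},{"translation":[0,0,4.0],"angular":[0,0,0],"hand":-1},{"translation":[1.8,-3.4,0],"angular":[0,0,3.3],"hand":-1},{"translation":[1.8,-3.4,0],"angular":[0,0,3.3],"hand":-1},{"translation":[1.8,-3.4,0],"angular":[0,0,3.3],"hand":-1},{"translation":[1.8,-3.4,0],"angular":[0,0,3.3],"hand":-1},{"translation":[1.8,-3.4,0],"angular":[0,0,3.3],"hand":-1},{"translation":[1.8,-3.4,0],"angular":[0,0,3.3],"hand":-1},{"translation":[1.8,-3.4,0],"angular":[0,0,3.3],"hand":-1},{"translation":[2.0,-3.4,0],"angular":[0,0,3.2],"hand":-1},{"translation":[0,0,0],"angular":[0,0,0],"hand":-1},{"translation":[0,0,-4],"angular":[0,0,0],"hand":-1},{"translation":[0,0,0],"angular":[0,0,0],"hand":-1},{"translation":[0,0,0],"angular":[0,0,0],"hand":-1}]' 60; python3 -c "
from h import *
showst();snap('wrist','w9');snap('scene','s3')"
```

```text
time: 19.45
ee_pos: [0.4689, 0.024, 0.1088]
eef_rot: [-0.036, 0.707, 0.037, 0.706]
ft_force: [-0.3, 0.3, -0.7]
width: 0.0234
t 19.45 tcp mm [468.9  24.  108.8] ydir deg 95.93 down [-0.001  0.001 -1.   ] F [-0.3  0.3 -0.7] w 23.4 q [ 0.34  0.16 -0.52  2.    0.1   1.01  1.45]
```

View pics/w9.png

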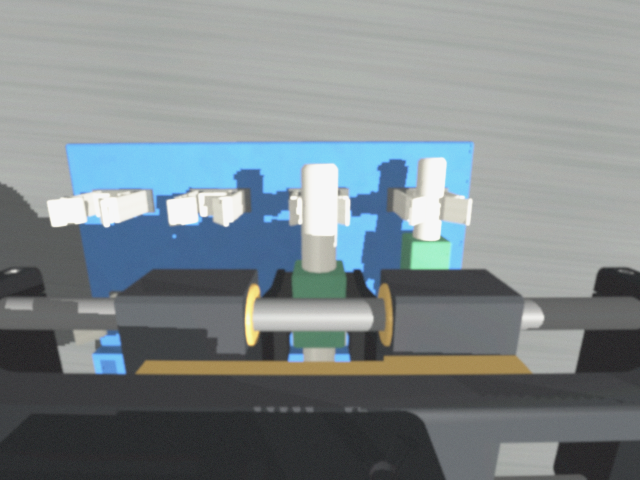

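```bash
python3 -m pendant '[{"translation":[0.1,-0.05,-2.0],"angular":[0,0,0],"hand":-1},{"translation":[0,0,-1.2],"angular":[0,0,0],"hand":-1},{"translation":[0,0,-0.4],"angular":[0,0,0],"hand":-1},{"translation":[0,0,-0.4],"angular":[0,0,0],"hand":-1},{"translation":[0,0,-0.4],"angular":[0,0,0],"hand":-1},{"translation":[0,0,-0.3],"angular":[0,0,0],"hand":-1},{"translation":[0,0,-0.3],"angular":[0,0,0],"hand":-1},{"translation":[0,0,0],"angular":[0,0,0],"hand":-1}]' 60;python3 -c "
from h import *
showst()"; python3 -m pendant '[{"translation":[0,0,-0.2],"angular":[0,0,0],"hand":-1},{"translation":[0,0,0],"angular":[0,0,0],"hand":-1}]' 60; python3 -c "
from h import *
showst()"
```

```text
time: 20.35
ee_pos: [0.4706, 0.0235, 0.0588]
eef_rot: [-0.036, 0.706, 0.037, 0.707]
ft_force: [2.9, 2.9, -7.4]
width: 0.0238
t 20.35 tcp mm [470.6  23.5  58.8] ydir deg 95.93 down [ 0.001  0.001 -1.   ] F [ 2.9  2.9 -7.4] w 23.8 q [ 0.32  0.24 -0.5   2.03  0.15  0.9   1.41]
time: 20.55
ee_pos: [0.4704, 0.0234, 0.0569]
eef_rot: [-0.036, 0.706, 0.037, 0.706]
ft_force: [-0.3, 4.7, -1.5]
width: 0.0234
t 20.55 tcp mm [470.4  23.4  56.9] ydir deg 95.91 down [ 0.     0.001 -1.   ] F [-0.3  4.7 -1.5] w 23.4 q [ 0.32  0.25 -0.5   2.03  0.15  0.89  1.41]
```

```bash
python3 -m pendant '[{"translation":[0,0,-0.1],"angular":[0,0,0],"hand":-1},{"translation":[0,0,-0.05],"angular":[0,0,0],"hand":-1},{"translation":[0,0,0],"angular":[0,0,0],"hand":-1}]' 60;python3 -c "
from h import *
showst()"; python3 -m pendant '[{"translation":[0,0,0],"angular":[0,0,0],"hand":-0.1},{"translation":[0,0,0],"angular":[0,0,0],"hand":-0.1},{"translation":[0,0,0],"angular":[0,0,0],"hand":-0.1},{"translation":[0,0,3],"angular":[0,0,0],"hand":-0.1},{"translation":[0,0,4],"angular":[0,0,0],"hand":-0.1},{"translation":[0,0,3],"angular":[0,0,0],"hand":1},{"translation":[0,0,0],"angular":[0,0,0],"hand":1}]' 60; python3 -c "
from h import *
showst();snap('wrist','w10');im=snap('top','t4')
for a in arbors('top',im): print([np.round(x,3) if not hasattr(x,'__len__') else np.round(x,4) for x in a])"
```

```text
time: 20.85
ee_pos: [0.4704, 0.0235, 0.0567]
eef_rot: [-0.037, 0.706, 0.036, 0.706]
ft_force: [-10.3, 3.9, 21.7]
width: 0.0235
t 20.85 tcp mm [470.4  23.5  56.7] ydir deg 95.92 down [ 0. -0. -1.] F [-10.3   3.9  21.7] w 23.5 q [ 0.32  0.25 -0.5   2.03  0.15  0.89  1.4 ]
time: 21.55
ee_pos: [0.4729, 0.0228, 0.1593]
eef_rot: [-0.037, 0.704, 0.036, 0.709]
ft_force: [0.2, -0.0, -0.8]
width: 0.0485
t 21.55 tcp mm [472.9  22.8 159.3] ydir deg 95.87 down [ 0.007 -0.    -1.   ] F [ 0.2 -0.  -0.8] w 48.5 q [ 0.35  0.1  -0.52  1.94  0.06  1.1   1.48]
[array([0.5719, 0.3567]), np.float64(5.751), array([0.5726, 0.3582]), array([227.6825, 225.1667]), np.float64(0.13), np.float64(0.023)]
[array([ 0.3789, -0.2733]), np.float64(-15.464), array([ 0.3581, -0.2698]), array([306.5888, 478.4299]), np.float64(0.082), np.float64(0.027)]
```

View pics/w10.png

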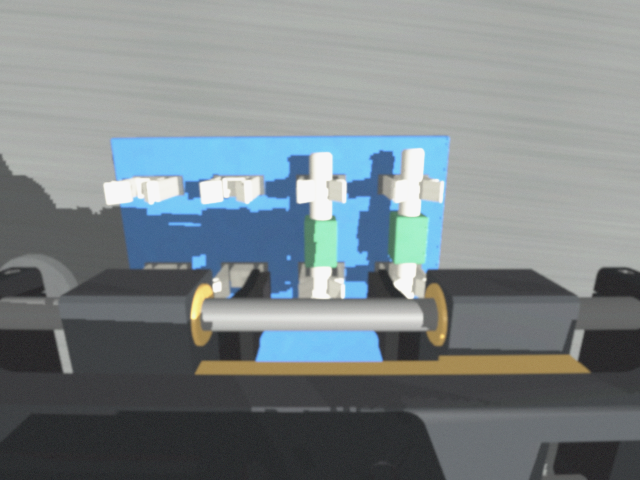

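```bash
python3 -m pendant '[{"translation":[1.3,4.2,0],"angular":[0,0,0],"hand":1},{"translation":[1.3,4.2,0],"angular":[0,0,0],"hand":1},{"translation":[1.3,4.2,0],"angular":[0,0,0],"hand":1},{"translation":[1.3,4.2,0],"angular":[0,0,0],"hand":1},{"translation":[1.3,4.2,0],"angular":[0,0,0],"hand":1},{"translation":[1.3,4.2,0],"angular":[0,0,0],"hand":1},{"translation":[1.3,4.2,0],"angular":[0,0,0],"hand":1},{"translation":[1.3,4.0,0],"angular":[0,0,0],"hand":1},{"translation":[0,0,-2],"angular":[0,0,0],"hand":1},{"translation":[0,0,0],"angular":[0,0,0],"hand":1},{"translation":[0,0,0],"angular":[0,0,0],"hand":1}]' 60; python3 -c "
from h import *
showst();snap('wrist','w11');print(proj('wrist',[[.572,.3567,.024]]))"
```

```text
time: 22.75
ee_pos: [0.5742, 0.3557, 0.1338]
eef_rot: [-0.037, 0.707, 0.035, 0.706]
ft_force: [-0.5, -0.4, -0.4]
width: 0.0869
t 22.75 tcp mm [574.2 355.7 133.8] ydir deg 95.86 down [-0.002 -0.002 -1.   ] F [-0.5 -0.4 -0.4] w 86.9 q [-0.2   0.59 -0.6   1.42  0.34  1.24  0.84]
[[239.31086449 319.86555819]]
```

View pics/w11.png

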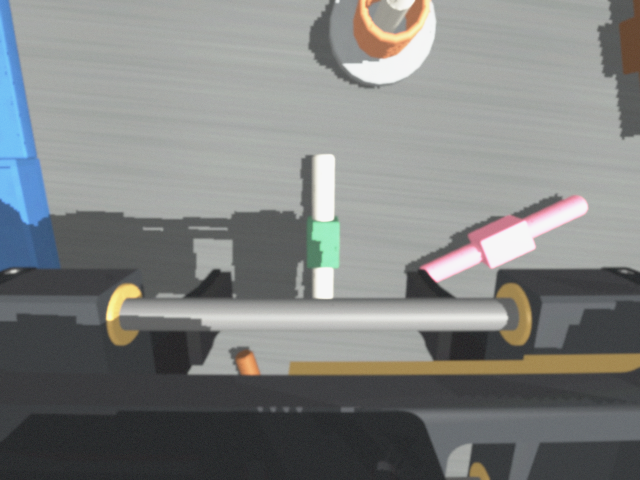

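```bash
python3 -m pendant '[{"translation":[0,0,-4.0],"angular":[0,0,0],"hand":1},{"translation":[0,0,-4.0],"angular":[0,0,0],"hand":1},{"translation":[0,0,-1.6],"angular":[0,0,0],"hand":1},{"translation":[0,0,-0.9],"angular":[0,0,0],"hand":0.2},{"translation":[0,0,0],"angular":[0,0,0],"hand":-1},{"translation":[0,0,0],"angular":[0,0,0],"hand":-1},{"translation":[0,0,0],"angular":[0,0,0],"hand":-1},{"translation":[0,0,0],"angular":[0,0,0],"hand":-1},{"translation":[0,0,0],"angular":[0,0,0],"hand":-1},{"translation":[0,0,0],"angular":[0,0,0],"hand":-1},{"translation":[0,0,0],"angular":[0,0,0],"hand":-1},{"translation":[0,0,0],"angular":[0,0,0],"hand":-1},{"translation":[0,0,0],"angular":[0,0,0],"hand":-1}]' 60; python3 -c "
from h import *
showst()"
```

```text
time: 24.1
ee_pos: [0.5746, 0.3571, 0.0304]
eef_rot: [-0.036, 0.706, 0.037, 0.706]
ft_force: [0.1, 0.1, 0.7]
width: 0.0232
t 24.1 tcp mm [574.6 357.1  30.4] ydir deg 95.9 down [ 0.001  0.    -1.   ] F [0.1 0.1 0.7] w 23.2 q [-0.23  0.7  -0.56  1.49  0.4   1.07  0.79]
```

```bash
python3 -m pendant '[{"translation":[0,0,4.0],"angular":[0,0,0],"hand":-1},{"translation":[0,0,4.0],"angular":[0,0,0],"hand":-1},{"translation":[0,0,4.0],"angular":[0,0,0],"hand":-1},{"translation":[-1.0,-4,0],"angular":[0,0,0],"hand":-1},{"translation":[-1.0,-4,0],"angular":[0,0,0],"hand":-1},{"translation":[-1.0,-4,0],"angular":[0,0,0],"hand":-1},{"translation":[-1.0,-4,0],"angular":[0,0,0],"hand":-1},{"translation":[-1.0,-4,0],"angular":[0,0,0],"hand":-1},{"translation":[-1.0,-4,0],"angular":[0,0,0],"hand":-1},{"translation":[-1.0,-4,0],"angular":[0,0,0],"hand":-1},{"translation":[-1.0,-4,0],"angular":[0,0,0],"hand":-1},{"translation":[-1.0,-4,0],"angular":[0,0,0],"hand":-1},{"translation":[-0.8,-3.9,0],"angular":[0,0,0],"hand":-1},{"translation":[0,0,0],"angular":[0,0,0],"hand":-1},{"translation":[0,0,-4],"angular":[0,0,0],"hand":-1},{"translation":[0,0,0],"angular":[0,0,0],"hand":-1},{"translation":[0,0,0],"angular":[0,0,0],"hand":-1}]' 60; python3 -c "
from h import *
showst();snap('wrist','w12')"
```

```text
time: 25.8
ee_pos: [0.4762, -0.0414, 0.1104]
eef_rot: [-0.036, 0.706, 0.037, 0.706]
ft_force: [0.6, -0.7, -1.5]
width: 0.0232
t 25.8 tcp mm [476.2 -41.4 110.4] ydir deg 95.94 down [-0.001  0.001 -1.   ] F [ 0.6 -0.7 -1.5] w 23.2 q [ 0.47  0.18 -0.51  1.97  0.1   1.01  1.58]
```

View pics/w12.png

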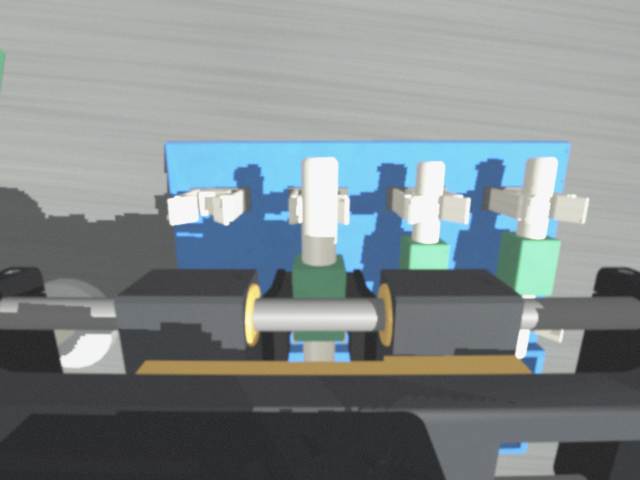

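```bash
python3 -m pendant '[{"translation":[0.1,-0.05,-2.0],"angular":[0,0,0],"hand":-1},{"translation":[0,0,-1.2],"angular":[0,0,0],"hand":-1},{"translation":[0,0,-0.4],"angular":[0,0,0],"hand":-1},{"translation":[0,0,-0.4],"angular":[0,0,0],"hand":-1},{"translation":[0,0,-0.4],"angular":[0,0,0],"hand":-1},{"translation":[0,0,-0.3],"angular":[0,0,0],"hand":-1},{"translation":[0,0,-0.3],"angular":[0,0,0],"hand":-1},{"translation":[0,0,0],"angular":[0,0,0],"hand":-1}]' 60;python3 -c "
from h import *
showst()"; python3 -m pendant '[{"translation":[0,0,-0.2],"angular":[0,0,0],"hand":-1},{"translation":[0,0,-0.1],"angular":[0,0,0],"hand":-1},{"translation":[0,0,0],"angular":[0,0,0],"hand":-1}]' 60; python3 -c "
from h import *
showst()"
```

```text
time: 26.65
ee_pos: [0.4778, -0.042, 0.0604]
eef_rot: [-0.036, 0.706, 0.037, 0.707]
ft_force: [2.1, 3.7, -6.0]
width: 0.0236
t 26.65 tcp mm [477.8 -42.   60.4] ydir deg 95.93 down [ 0.001  0.001 -1.   ] F [ 2.1  3.7 -6. ] w 23.6 q [ 0.45  0.26 -0.5   2.01  0.16  0.91  1.54]
time: 26.95
ee_pos: [0.4774, -0.0421, 0.0581]
eef_rot: [-0.036, 0.706, 0.037, 0.706]
ft_force: [-5.0, 4.1, 10.5]
width: 0.023
t 26.95 tcp mm [477.4 -42.1  58.1] ydir deg 95.91 down [ 0.  0. -1.] F [-5.   4.1 10.5] w 23.0 q [ 0.45  0.26 -0.5   2.01  0.16  0.9   1.54]
```

```bash
python3 -m pendant '[{"translation":[0,0,0],"angular":[0,0,0],"hand":-0.1},{"translation":[0,0,0],"angular":[0,0,0],"hand":-0.1},{"translation":[0,0,0],"angular":[0,0,0],"hand":-0.1},{"translation":[0,0,3],"angular":[0,0,0],"hand":-0.1},{"translation":[0,0,4],"angular":[0,0,0],"hand":-0.1},{"translation":[0,0,3],"angular":[0,0,0],"hand":1},{"translation":[-1.4,-3.3,0],"angular":[0,0,-2.9],"hand":1},{"translation":[-1.4,-3.3,0],"angular":[0,0,-2.9],"hand":1},{"translation":[-1.4,-3.3,0],"angular":[0,0,-2.9],"hand":1},{"translation":[-1.4,-3.3,0],"angular":[0,0,-2.9],"hand":1},{"translation":[-1.4,-3.3,0],"angular":[0,0,-2.9],"hand":1},{"translation":[-1.4,-3.3,0],"angular":[0,0,-2.9],"hand":1},{"translation":[-1.4,-3.4,0],"angular":[0,0,-3.0],"hand":1},{"translation":[0,0,-1.5],"angular":[0,0,0],"hand":1},{"translation":[0,0,0],"angular":[0,0,0],"hand":1},{"translation":[0,0,0],"angular":[0,0,0],"hand":1}]' 60; python3 -c "
from h import *
showst();snap('wrist','w13');print(proj('wrist',[[.379,-.274,.024]]))"
```

```text
time: 28.55
ee_pos: [0.3797, -0.2739, 0.1424]
eef_rot: [0.089, 0.701, -0.089, 0.702]
ft_force: [0.2, 0.3, 0.7]
width: 0.0868
t 28.55 tcp mm [ 379.7 -273.9  142.4] ydir deg 75.55 down [ 0.  0. -1.] F [0.2 0.3 0.7] w 86.8 q [ 0.78  0.1  -0.27  1.98  0.03  1.07  1.82]
[[238.89416619 317.14788358]]
```

View pics/w13.png

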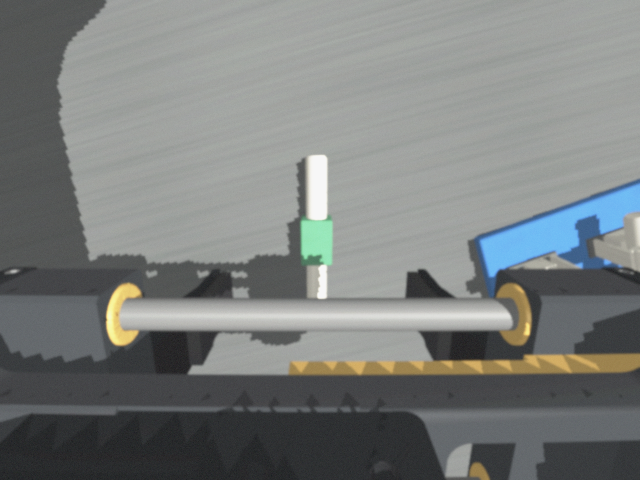

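```bash
python3 -m pendant '[{"translation":[0,0,-4.0],"angular":[0,0,0],"hand":1},{"translation":[0,0,-4.0],"angular":[0,0,0],"hand":1},{"translation":[0,0,-2.0],"angular":[0,0,0],"hand":1},{"translation":[0,0,-1.3],"angular":[0,0,0],"hand":0.2},{"translation":[0,0,0],"angular":[0,0,0],"hand":-1},{"translation":[0,0,0],"angular":[0,0,0],"hand":-1},{"translation":[0,0,0],"angular":[0,0,0],"hand":-1},{"translation":[0,0,0],"angular":[0,0,0],"hand":-1},{"translation":[0,0,0],"angular":[0,0,0],"hand":-1},{"translation":[0,0,0],"angular":[0,0,0],"hand":-1},{"translation":[0,0,0],"angular":[0,0,0],"hand":-1},{"translation":[0,0,0],"angular":[0,0,0],"hand":-1},{"translation":[0,0,0],"angular":[0,0,0],"hand":-1}]' 60; python3 -c "
from h import *
showst()"
```

```text
time: 29.9
ee_pos: [0.3796, -0.2746, 0.0295]
eef_rot: [0.089, 0.701, -0.089, 0.702]
ft_force: [-0.5, -0.2, 1.9]
width: 0.0234
t 29.9 tcp mm [ 379.6 -274.6   29.5] ydir deg 75.49 down [ 0.001 -0.    -1.   ] F [-0.5 -0.2  1.9] w 23.4 q [ 0.76  0.26 -0.26  2.07  0.09  0.82  1.77]
```

```bash
python3 -m pendant '[{"translation":[0,0,4.0],"angular":[0,0,0],"hand":-1},{"translation":[0,0,4.0],"angular":[0,0,0],"hand":-1},{"translation":[0,0,4.0],"angular":[0,0,0],"hand":-1},{"translation":[1.7,2.8,0],"angular":[0,0,3.4],"hand":-1},{"translation":[1.7,2.8,0],"angular":[0,0,3.4],"hand":-1},{"translation":[1.7,2.8,0],"angular":[0,0,3.4],"hand":-1},{"translation":[1.8,2.8,0],"angular":[0,0,3.4],"hand":-1},{"translation":[1.8,2.8,0],"angular":[0,0,3.4],"hand":-1},{"translation":[1.8,2.7,0],"angular":[0,0,3.4],"hand":-1},{"translation":[0,0,0],"angular":[0,0,0],"hand":-1},{"translation":[0,0,-4],"angular":[0,0,0],"hand":-1},{"translation":[0,0,0],"angular":[0,0,0],"hand":-1},{"translation":[0,0,0],"angular":[0,0,0],"hand":-1}]' 60; python3 -c "
from h import *
showst();snap('wrist','w14')"
```

```text
time: 31.2
ee_pos: [0.4839, -0.1077, 0.1093]
eef_rot: [-0.036, 0.707, 0.036, 0.706]
ft_force: [1.1, -0.2, -1.0]
width: 0.0234
t 31.2 tcp mm [ 483.9 -107.7  109.3] ydir deg 95.86 down [-0.001  0.001 -1.   ] F [ 1.1 -0.2 -1. ] w 23.4 q [ 0.55  0.21 -0.46  1.94  0.11  1.02  1.71]
```

View pics/w14.png

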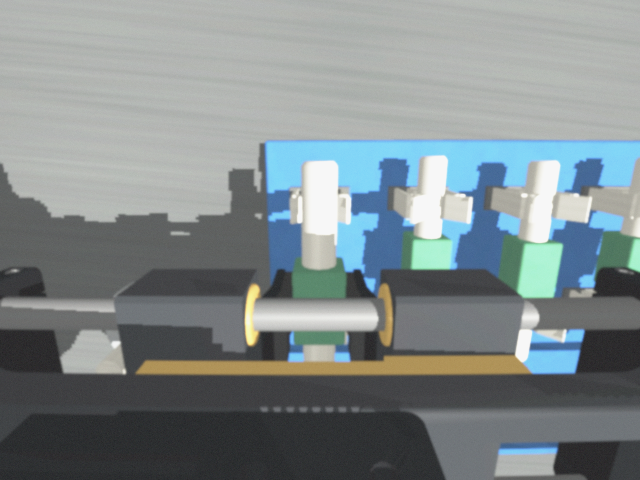

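Aligned (clip and rod both at column ~320). Seated TCP z should be about 57.5 mm.

```bash
python3 -m pendant '[{"translation":[0,0,-2.0],"angular":[0,0,0],"hand":-1},{"translation":[0,0,-1.2],"angular":[0,0,0],"hand":-1},{"translation":[0,0,-0.4],"angular":[0,0,0],"hand":-1},{"translation":[0,0,-0.4],"angular":[0,0,0],"hand":-1},{"translation":[0,0,-0.4],"angular":[0,0,0],"hand":-1},{"translation":[0,0,-0.3],"angular":[0,0,0],"hand":-1},{"translation":[0,0,-0.3],"angular":[0,0,0],"hand":-1},{"translation":[0,0,0],"angular":[0,0,0],"hand":-1}]' 60;python3 -c "
from h import *
showst()"; python3 -m pendant '[{"translation":[0,0,-0.2],"angular":[0,0,0],"hand":-1},{"translation":[0,0,-0.1],"angular":[0,0,0],"hand":-1},{"translation":[0,0,0],"angular":[0,0,0],"hand":-1}]' 60; python3 -c "
from h import *
showst()"
```

```text
time: 32.05
ee_pos: [0.4848, -0.1073, 0.0594]
eef_rot: [-0.036, 0.706, 0.037, 0.707]
ft_force: [2.7, 1.5, -6.1]
width: 0.0236
t 32.05 tcp mm [ 484.8 -107.3   59.4] ydir deg 95.91 down [ 0.001  0.    -1.   ] F [ 2.7  1.5 -6.1] w 23.6 q [ 0.53  0.29 -0.45  1.97  0.15  0.91  1.68]
time: 32.35
ee_pos: [0.4845, -0.1074, 0.0573]
eef_rot: [-0.036, 0.706, 0.036, 0.706]
ft_force: [-5.8, 3.8, 12.2]
width: 0.0237
t 32.35 tcp mm [ 484.5 -107.4   57.3] ydir deg 95.89 down [ 0. -0. -1.] F [-5.8  3.8 12.2] w 23.7 q [ 0.53  0.29 -0.45  1.97  0.16  0.91  1.67]
```

```bash
python3 -m pendant '[{"translation":[0,0,0],"angular":[0,0,0],"hand":-0.1},{"translation":[0,0,0],"angular":[0,0,0],"hand":-0.1},{"translation":[0,0,0],"angular":[0,0,0],"hand":-0.1},{"translation":[0,0,3],"angular":[0,0,0],"hand":-0.1},{"translation":[0,0,4],"angular":[0,0,0],"hand":-0.1},{"translation":[0,0,3],"angular":[0,0,0],"hand":1},{"translation":[-0.5,3.7,0],"angular":[0,0,0],"hand":1},{"translation":[-0.5,3.7,0],"angular":[0,0,0],"hand":1},{"translation":[-0.5,3.7,0],"angular":[0,0,0],"hand":1},{"translation":[-0.5,3.7,0],"angular":[0,0,0],"hand":1},{"translation":[-0.5,3.7,0],"angular":[0,0,0],"hand":1},{"translation":[-0.5,3.7,0],"angular":[0,0,0],"hand":1},{"translation":[-0.5,3.7,0],"angular":[0,0,0],"hand":1},{"translation":[-0.5,3.7,0],"angular":[0,0,0],"hand":1},{"translation":[-0.5,3.7,0],"angular":[0,0,0],"hand":1},{"translation":[-0.5,3.7,0],"angular":[0,0,0],"hand":1},{"translation":[-0.5,3.8,0],"angular":[0,0,0],"hand":1},{"translation":[-0.5,3.9,0],"angular":[0,0,0],"hand":1},{"translation":[-0.5,3.8,0],"angular":[0,0,0],"hand":1}]' 30; python3 -m pendant '[{"translation":[0,0,0],"angular":[0,0,0],"hand":1},{"translation":[0,0,0],"angular":[0,0,0],"hand":1},{"translation":[0,0,0],"angular":[0,0,0],"hand":1}]'; python3 -c "
from h import *
showst();snap('wrist','w15');print(proj('wrist',[[.4187,.378,.012],[.4187,.378,.052],[.4187,.378,.07]]))
im=cv2.imread('pics/w15.png')[180:300,250:390]; cv2.imwrite('pics/w15c.png',cv2.resize(im,None,fx=5,fy=5,interpolation=2))
print([at('top',rc,z) for rc,z in(((288.75,216.2),.012),((289.1,212.3),.052),((289.4,209.8),.07))])"
```

```text
time: 34.25
ee_pos: [0.4195, 0.3787, 0.1563]
eef_rot: [-0.036, 0.706, 0.036, 0.707]
ft_force: [1.0, -0.0, 1.1]
width: 0.0867
time: 34.55
ee_pos: [0.4202, 0.3763, 0.1561]
eef_rot: [-0.036, 0.706, 0.036, 0.706]
ft_force: [0.0, -1.5, -1.0]
width: 0.0866
t 34.55 tcp mm [420.2 376.3 156.1] ydir deg 95.82 down [ 0.001 -0.001 -1.   ] F [ 0.  -1.5 -1. ] w 86.6 q [-0.16  0.37 -0.79  1.71  0.29  1.18  0.65]
[[230.28708109 320.65116063]
 [243.13397718 320.86652755]
 [250.30899962 320.9867523 ]]
[array([0.41935739, 0.37883558, 0.012     ]), array([0.42008385, 0.37954679, 0.052     ]), array([0.42008158, 0.38143153, 0.07      ])]
```

View pics/w15c.png

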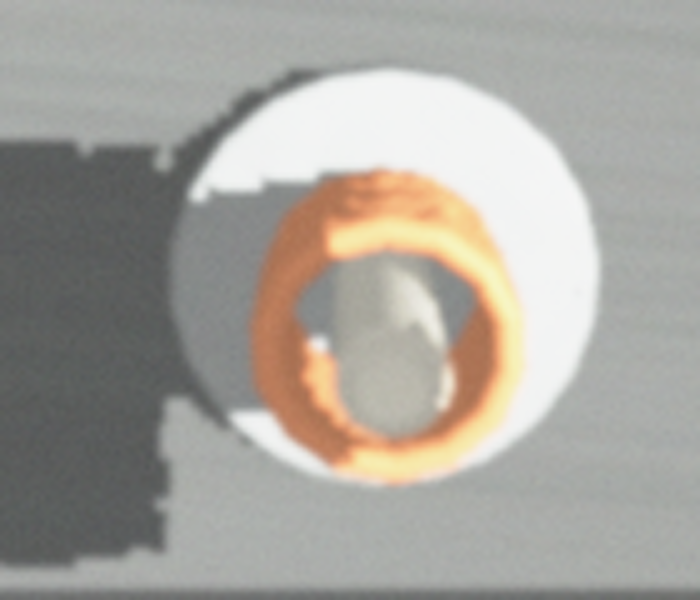

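```bash
python3 -m pendant '[{"translation":[0.2,0.3,-3.0],"angular":[0,0,0],"hand":1},{"translation":[0,0,-3.0],"angular":[0,0,0],"hand":1},{"translation":[0,0,-3.0],"angular":[0,0,0],"hand":1},{"translation":[0,0,-2.0],"angular":[0,0,0],"hand":1},{"translation":[0,0,0],"angular":[0,0,0],"hand":1},{"translation":[0,0,0],"angular":[0,0,0],"hand":-1},{"translation":[0,0,0],"angular":[0,0,0],"hand":-1},{"translation":[0,0,0],"angular":[0,0,0],"hand":-1},{"translation":[0,0,0],"angular":[0,0,0],"hand":-1},{"translation":[0,0,0],"angular":[0,0,0],"hand":-1},{"translation":[0,0,0],"angular":[0,0,0],"hand":-1},{"translation":[0,0,0],"angular":[0,0,0],"hand":-1}]' 30; python3 -c "
from h import *
showst()"
```

```text
time: 35.8
ee_pos: [0.4216, 0.3807, 0.0465]
eef_rot: [-0.036, 0.706, 0.037, 0.707]
ft_force: [0.6, -0.4, 1.5]
width: 0.0409
t 35.8 tcp mm [421.6 380.7  46.5] ydir deg 95.9 down [ 0.001  0.    -1.   ] F [ 0.6 -0.4  1.5] w 40.9 q [-0.22  0.52 -0.73  1.79  0.4   0.99  0.56]
```

```bash
python3 -m pendant '[{"translation":[0,0,2.0],"angular":[0,0,0],"hand":-1},{"translation":[0,0,4.0],"angular":[0,0,0],"hand":-1},{"translation":[0,0,4.0],"angular":[0,0,0],"hand":-1},{"translation":[1.6,-3.1,0],"angular":[0,0,0],"hand":-1},{"translation":[1.7,-3.2,0],"angular":[0,0,0],"hand":-1},{"translation":[1.7,-3.2,0],"angular":[0,0,0],"hand":-1},{"translation":[1.7,-3.2,0],"angular":[0,0,0],"hand":-1},{"translation":[1.7,-3.2,0],"angular":[0,0,0],"hand":-1},{"translation":[1.7,-3.2,0],"angular":[0,0,0],"hand":-1},{"translation":[1.7,-3.2,0],"angular":[0,0,0],"hand":-1},{"translation":[1.7,-3.2,0],"angular":[0,0,0],"hand":-1},{"translation":[1.7,-3.2,0],"angular":[0,0,0],"hand":-1},{"translation":[1.6,-3.1,0],"angular":[0,0,0],"hand":-1},{"translation":[0,0,0],"angular":[0,0,0],"hand":-1},{"translation":[0,0,0],"angular":[0,0,0],"hand":-1}]'; python3 -c "
from h import *
showst();snap('wrist','w16');snap('scene','s4')"
```

```text
time: 37.3
ee_pos: [0.5896, 0.0618, 0.146]
eef_rot: [-0.036, 0.706, 0.036, 0.706]
ft_force: [-0.4, 0.6, -0.2]
width: 0.0408
t 37.3 tcp mm [589.6  61.8 146. ] ydir deg 95.8 down [ 0.  0. -1.] F [-0.4  0.6 -0.2] w 40.8 q [ 0.33  0.41 -0.64  1.65  0.26  1.17  1.3 ]
```

View pics/s4.png

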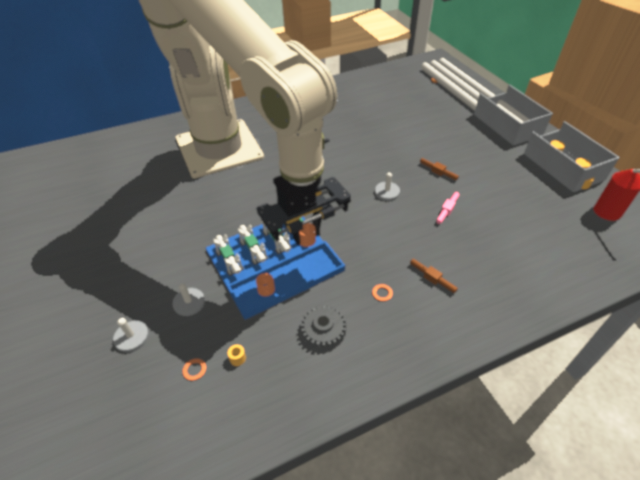

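View pics/w16.png

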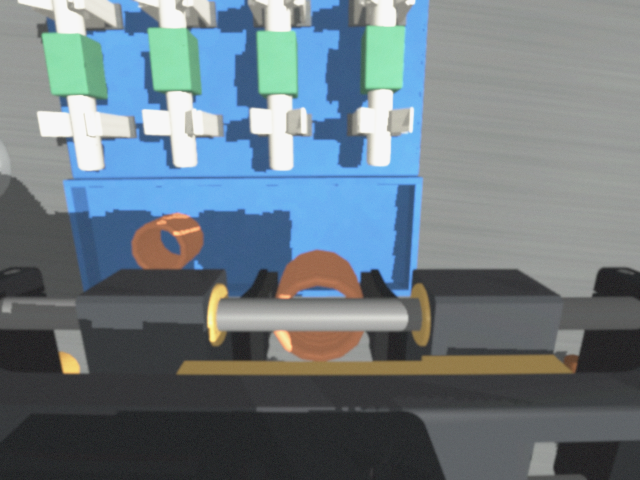

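```bash
python3 -m pendant '[{"translation":[0,0,-3.0],"angular":[0,0,0],"hand":-1},{"translation":[0,0,-3.0],"angular":[0,0,0],"hand":-1},{"translation":[0,0,-3.0],"angular":[0,0,0],"hand":-1},{"translation":[0,0,-1.0],"angular":[0,0,0],"hand":-1},{"translation":[0,0,-0.6],"angular":[0,0,0],"hand":-1},{"translation":[0,0,0],"angular":[0,0,0],"hand":-1},{"translation":[0,0,0],"angular":[0,0,0],"hand":0.6},{"translation":[0,0,0],"angular":[0,0,0],"hand":0.6},{"translation":[0,0,0],"angular":[0,0,0],"hand":0.6},{"translation":[0,0,0],"angular":[0,0,0],"hand":0.6},{"translation":[0,0,2.0],"angular":[0,0,0],"hand":0.6},{"translation":[0,0,4.0],"angular":[0,0,0],"hand":0.6},{"translation":[0,0,4.0],"angular":[0,0,0],"hand":0.6},{"translation":[-2,0,4.0],"angular":[0,0,0],"hand":0.6},{"translation":[-4,0,1.0],"angular":[0,0,0],"hand":0.6},{"translation":[-4,0,1.0],"angular":[0,0,0],"hand":0.6},{"translation":[0,0,0],"angular":[0,0,0],"hand":1},{"translation":[0,0,0],"angular":[0,0,0],"hand":1}]'; python3 -c "
from h import *
showst();snap('wrist','w17');snap('scene','s5')
im=cv2.imread('pics/s5.png')[190:320,190:370];cv2.imwrite('pics/s5c.png',cv2.resize(im,None,fx=4,fy=4,interpolation=2))"
```

```text
time: 39.2
ee_pos: [0.4897, 0.0621, 0.2012]
eef_rot: [-0.037, 0.705, 0.036, 0.707]
ft_force: [0.6, -1.2, 0.6]
width: 0.0785
t 39.2 tcp mm [489.7  62.1 201.2] ydir deg 95.88 down [ 0.003 -0.001 -1.   ] F [ 0.6 -1.2  0.6] w 78.5 q [ 0.44  0.13 -0.7   1.83  0.09  1.21  1.39]
```

View pics/w17.png

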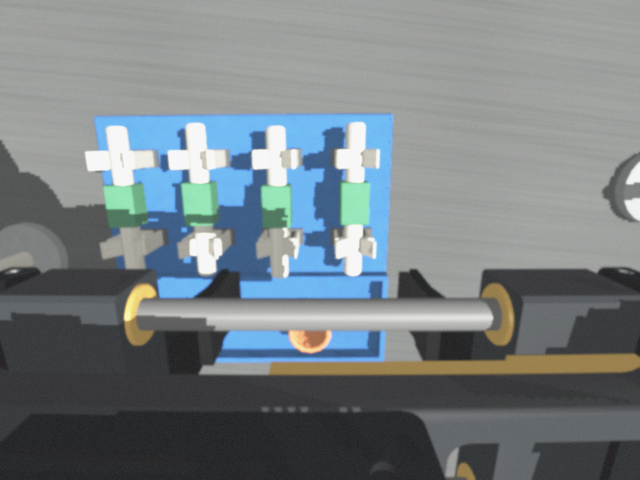

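View pics/s5c.png

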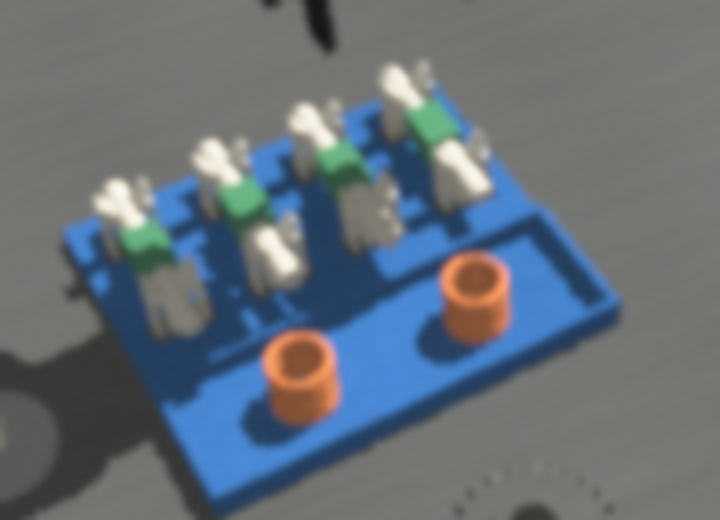

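```bash
python3 -m pendant '[{"translation":[0,-4,1],"angular":[0,0,0],"hand":1},{"translation":[0,-4,1],"angular":[0,0,0],"hand":1},{"translation":[0,-4,1],"angular":[0,0,0],"hand":1},{"translation":[-1,-4,0],"angular":[0,0,0],"hand":1},{"translation":[-1,-4,0],"angular":[0,0,0],"hand":1},{"translation":[-1,-4,0],"angular":[0,0,0],"hand":1},{"translation":[-1,-4,0],"angular":[0,0,0],"hand":1},{"translation":[-1,-4,0],"angular":[0,0,0],"hand":1},{"translation":[-1,-4,0],"angular":[0,0,0],"hand":1},{"translation":[-1,-4,0],"angular":[0,0,0],"hand":1},{"translation":[-1,-4,0],"angular":[0,0,0],"hand":1},{"translation":[-1,-4,0],"angular":[0,0,0],"hand":1},{"translation":[0,0,0],"angular":[0,0,0],"hand":1},{"translation":[0,0,0],"angular":[0,0,0],"hand":1}]'; python3 - <<'E'
from h import *
showst();S=snap('scene','s6');T=snap('top','t5')
P=[0.4738,-0.0097,0.1035]
for cam,im,nm,(x0,y0,x1,y1) in(('scene',S,'s6c',(195,195,355,320)),('top',T,'t5c',(305,190,435,310))):
    f=5; v=cv2.resize(im[y0:y1,x0:x1,::-1],None,fx=f,fy=f,interpolation=cv2.INTER_CUBIC)
    for y in(-99,-33,33,99):
        for z,c in((40,(0,0,255)),(56,(0,255,255))):
            q=proj(cam,cw([[-65,y,z],[65,y,z]],P))
            for a in q: cv2.circle(v,(int((a[1]-x0+.5)*f),int((a[0]-y0+.5)*f)),4,c,-1)
    cv2.imwrite('pics/'+nm+'.png',v)
E
```

```text
time: 40.7
ee_pos: [0.3995, -0.4186, 0.2289]
eef_rot: [-0.035, 0.706, 0.036, 0.706]
ft_force: [0.9, 0.1, -0.4]
width: 0.0874
t 40.7 tcp mm [ 399.5 -418.6  228.9] ydir deg 95.79 down [-0.     0.002 -1.   ] F [ 0.9  0.1 -0.4] w 87.4 q [ 0.98  0.26 -0.29  1.6   0.08  1.29  2.34]
```

View pics/s6c.png

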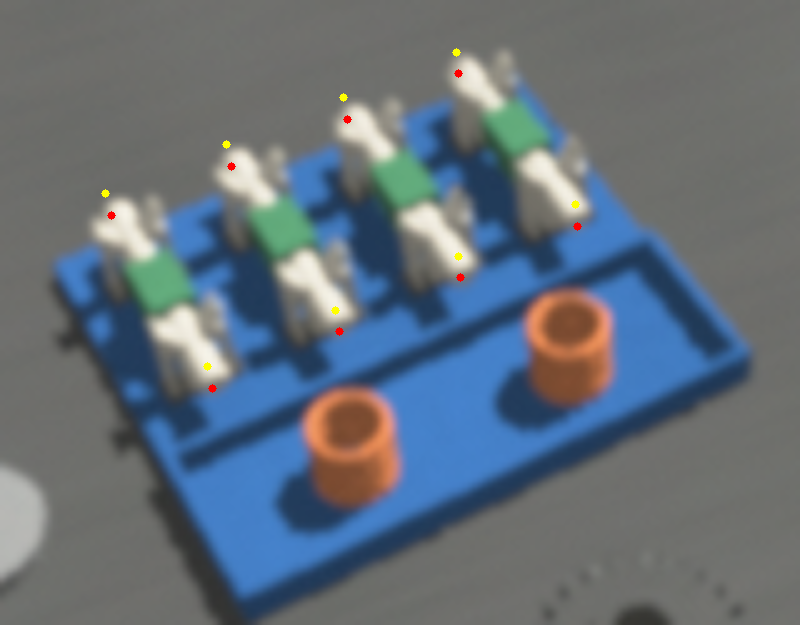

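View pics/t5.png

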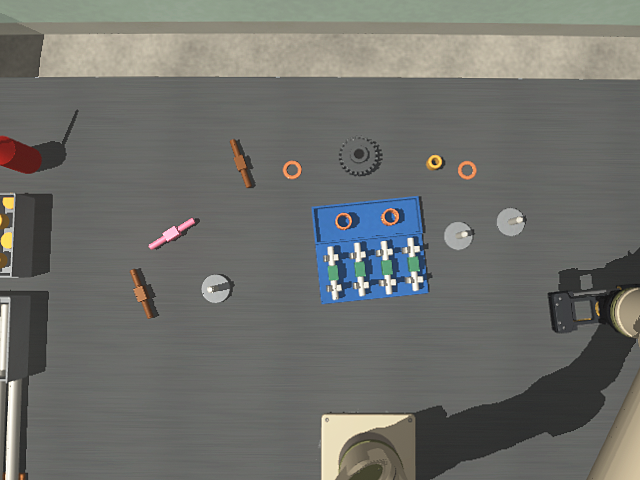

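View pics/t5c.png

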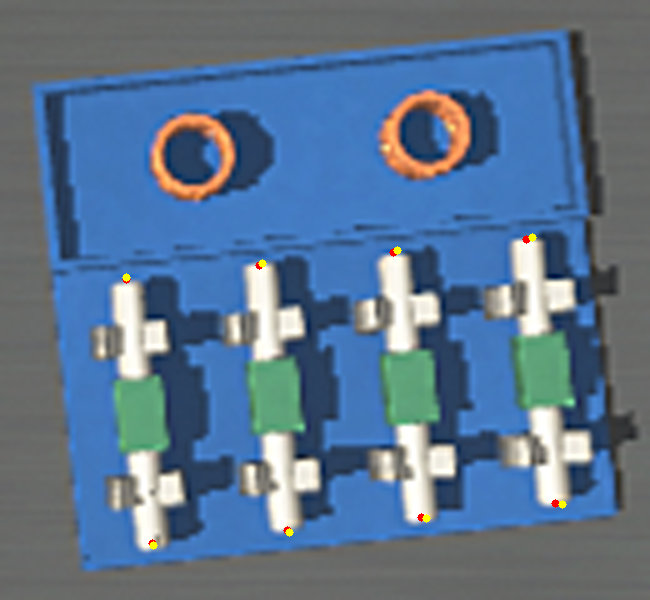

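The scene overlay has all eight rod ends at the seated height, not the unsnapped one. Both springs stand upright in the tray, all spindles are empty and the bystanders have not moved, so I'm handing in.

```bash
python3 -c "
from h import *
print(r.close_job()); showst()"
```

```text
the job is handed in; nothing more can be done
None
the job is handed in; nothing more can be done
```

The carrier is loaded and the job was handed in at about 41 s. All four green arbors are snapped into clip places 0 to 3. Both springs present stand upright in the tray, and the third spindle carried none from the start.

- **Seating:** Each arbor resisted on the way down, pulled itself in past the lips, then pressed back with 10 to 22 N at the expected seated height. The final scene overlay puts all eight rod ends nearer the seated height than the unsnapped one.
- **Springs:** The top and scene views show both standing on the tray floor, well inside the walls.
- **Bystanders:** The gear, gaskets, bush and the brown and pink look-alikes are where they started, judged by eye from the top picture. The arm was parked clear of everything.
- **What went wrong or disagreed:**
  - One arbor was knocked about 27 mm aside mid-run, so I measured it again before gripping it.
  - The last joint reached its limit once, so I turned the hand half round and used the other grasp.
  - The top and wrist cameras differed by 3 to 5 mm. I lined up each clip place on the wrist view.

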